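Clamp a mounted specimen under the ratchet press stand

TASK

Clamp the mounted specimen in the ratchet press stand. First lift the press head by its front handle, letting the pawl click over the teeth, until the foot is clear above the specimen's height, and leave the head hanging on the pawl; then slide the specimen carrier in along its guide until it meets the stop. Only then pinch the pawl's tail towards the fixed lug to free the pawl, lower the head gently until the foot rests on the specimen, never pressing on it with more than 15 N, and let go; leave the jar, the bowl and the eyepiece alone.

Things in the scene. Friction and masses are not known exactly. Their poses are not given: they have to be found in the camera images.
- stand: Fixed white cast press stand with a 24 mm square steel column, 197 mm tall, whose -y face has 6 saw teeth 11 mm apart (flat on top, sloped below). Origin: on the bench under the column's axis; z up. The head's arm points along -x (to the robot). The carrier's guide runs along y: in from +y, home towards -y. Base plate: 16 mm high, x -132 to 52, y -70 to 160 mm.
- head (a joint): Height of the press head on the column, 0 to 0.075 m. It rises freely (6 N, up to 14 N at a tooth); the pawl stops it sinking near 0.010, 0.021, 0.032, 0.043, 0.054, 0.065. With the pawl open it falls by its weight of about 5 N unless held. The foot touches the specimen's top at 0.036 and hangs 7 mm above it at 0.043. Starts below 0.030.
- handle_grip (a point): Grip point on the head's front handle: black upright plate at the arm's tip, 24 mm along the stand's x, 12 mm thick along y, 40 mm tall. The point lies in it, 15 mm under its top and 25 mm above the arm's top; stand coordinates x -140, y 0, z 104 mm + joint head.
- pinch_point (a point): On the head, stand x -85, y 3, z 104 mm + joint head: where to centre a pinch closing along y that opens the pawl and holds the head at once. Fixed lug (white upright plate): outer face 17 mm to +y. Pawl's tail (steel upright plate): outer face 29 mm to -y when shut, 16 when open. Both 24 mm along x, 8 thick, tops 15 mm higher; arm's top 25 mm lower, column 73 mm off.
- pawl (a joint): Opening angle of the sprung pawl, rad: 0 shut in the teeth (up to about 0.14 as it rides over a tooth), free of the teeth above 0.14, 0.32 at its stop. Its tail, 40 mm from the upright hinge, swings 13 mm towards the fixed lug; this takes 3 to 5 N.
- foot: Round rubber-faced press foot, 26 mm in diameter, under the arm at stand x -85, y 0; origin at the centre of its underside. It gives on a stiff spring by 1 mm for each 6 N. Moves with the head.
- carrier: Loose specimen carrier, about 0.35 kg, in its guide: aluminium plate 40 x 140 x 10 mm (y -22 to 118), axes like the stand's. Origin: its underside, below the specimen's centre. Specimen: black resin cylinder, 30 mm wide, top 41 mm above the origin. Upright aluminium grip at y +95: 26 mm along x, 12 thick along y, 10 to 46 mm above the origin.
- home_point (a point): Fixed point of the stand on the base's top, straight under the foot: the carrier's origin is here when the carrier is home against its stop. The guide leaves 1.8 mm play on each side along x.
- jar: Bystander: plastic jar with red lid, 60 mm wide, 85 mm tall; origin at the centre of its underside.
- bowl: Bystander: steel bowl, 110 mm wide, 45 mm tall; origin at the centre of its underside.
- eyepiece: Bystander: black microscope eyepiece standing on end, 34 mm wide, 64 mm tall; origin at the centre of its underside.

How it is judged:
On the way, in this order (a step that is already met when the one before it is completed fails the run):
1. The head hangs on its pawl, clear above the specimen's height, with the robot off the stand (value of joint head above 0.0385 m and contact force between the fingers and stand below 0.3 N and value of joint pawl below 0.2 rad), for 0.3 s.
2. The carrier is home against its stop under the foot (horizontal distance between carrier and home_point below 0.004 m and value of joint head above 0.0385 m), for 0.2 s.
At the end, for the whole second after the job is handed in: The carrier's origin is within 4 mm of the home point, the foot rests on the specimen with more than 1.5 N, the pawl is let go (below 0.2 rad) and all is at rest (horizontal distance between carrier and home_point below 0.004 m and contact force between foot and carrier above 1.5 N and value of joint pawl below 0.2 rad and linear speed of carrier below 0.01 m/s and velocity of joint head between -0.01 and 0.01 m/s); the robot touches nothing.
It fails at once if The foot presses on the specimen with more than 15 N (contact force between foot and carrier above 15 N).
It fails at once if The pawl is pinched open (above 0.22 rad) while the carrier is more than 20 mm from home (value of joint pawl above 0.22 rad and horizontal distance between carrier and home_point above 0.02 m).
It fails at once if The jar is moved by more than 20 mm (distance of jar from where it was at the start of the episode above 0.02 m).
It fails at once if The bowl is moved by more than 20 mm (distance of bowl from where it was at the start of the episode above 0.02 m).
It fails at once if The eyepiece is moved by more than 20 mm (distance of eyepiece from where it was at the start of the episode above 0.02 m).
It also fails if it takes over 51 s, if anything falls off the work surface, if the arm or the gripper's body presses on something with over 40 N, if the wrist force passes 120 N, or if a joint passes its speed limit or range.

ROBOT

A 6-joint arm with a two-finger parallel gripper is mounted at the origin on the work surface. World frame = base frame: x ahead of the robot, y to its left, z up, the work surface at z = 0. Lengths are in m, angles in rad, forces in N, time in s.
With the tool pointing down it reaches from about 0.35 to 0.725 m from the base axis. Payload 6 kg.
Tool frame: the origin (TCP) lies between the finger pads; the fingertips stand 8 mm ahead of it and the grasp point (between the pads) lies 11 mm behind it; y points along the fingers, x is the direction in which the jaws open and shut, and the axes are right-handed (so a half turn about y gives the same grasp; the last joint's range is limited). The gripper opens to 85 mm and grips with 20 to 120 N. Pads are 22 mm wide; open, the fingers measure 114 mm over their backs; the gripper's body (76 mm by 85 mm) begins 54 mm behind the grasp point. The pads swing forward as they close: fully open they stand 13 mm farther back than shut.
Start: joints at [-0.951, 0.04, 0.085, 0, -1.615, -0.334], TCP at [0.169, -0.576, 0.239] pointing down, gripper open.
Joint ranges: [-2.56, 2.56], [-1.29, 2.01], [-1.08, 1.49], [-3.29, 1.98], [-2.81, -0.18], [-2.99, 2.99]. Speed limits (rad/s): [2.57, 2.57, 3.01, 3.14, 3.14, 3.14].

INTERFACE

Orientations are given as [roll, pitch, yaw] about the fixed x, y, z axes, in that order (R = Rz(yaw) Ry(pitch) Rx(roll)).
In Python, from rig import robot gives the robot as it stands.
- The arm moves only by the tool arm_command, never from a script. Its argument "steps" is a list of rows, each a list of 5 numbers: the finger opening in m, from 0 to 0.0854, then the shift along the tool's x, y, z in m, then the turn about the tool's y in rad. A call has 1 to 10 rows; each row shifts and turns the commanded pose from where the row before left it, along the tool's axes as they then stand; what a row does not reach is not made up. A row lasts 1/12 s, in which the tool goes at most 41.7 mm and 7.16 degrees, less where a joint would pass 70% of its speed; a pose out of reach is approached as far as the arm can. A call with a gripper value outside its range is refused whole. The fingers move at their own pace and stop on an object; the grip force is fixed at half the most. Time passes only in rows, so rows that do not move let the fingers close. It gives the time, the measured TCP pose, the force and the opening at its end, in the units of the state.
- robot.observe(): the state, without advancing time (a new reading comes with each control period).
- robot.camera(name): name is "scene" or "top" or "wrist"; returns the picture (384x512x3 uint8, red, green, blue); there is no depth.
- robot.calibration(name): a dict with "fx", "fy", "cx", "cy" (pixels), "k1" (the pictures are not rectified: a ray, as slopes to the right and down, at radius r is drawn at 1 + k1 r^2 times it, then the intrinsics apply), "world_from_camera" (4x4, takes a point from camera to world coordinates); the wrist camera has in their place "mount" (4x4, takes a point from camera to tool coordinates, whose origin is the TCP and whose axes are the tool frame's). Camera axes: x right, y up, looking along -z (the intrinsics and any distortion apply to the point x, -y, -z); pixel columns grow to the right and rows downward; lengths in m; the calibration is good to about 2 mm. A picture is of the moment at which its call begins: read the wrist's pose just before it. calibration takes no time and is no camera call.
- robot.close_job(): hands the job in, once; it reports no verdict.
Trained networks look in the newest picture that a camera, given by its name, has taken for a name from the list of things; names that differ only in an ending like _2 or _b are one class to them, and where a whole thing is asked for, a point or a joint stands for the part that bears it (a point fixed in the world has none). Each returns a list of dicts, best first, with "conf" (0 to 1); they miss things now and then, are a little off and sometimes report something else, mostly with a low value. They report only what shows in the picture. A call takes as long as a camera call.
- robot.spot_in(thing, camera): "extent" ([left, top, width, height] in pixels, round what is visible of it).
- robot.trace(thing, camera): "pixels" (384x512 bool, what is visible of it) and "extent" ([left, top, width, height] in pixels, round what is visible of it).
- robot.landmark_of(thing, camera): "point" ([column, row] in pixels: a listed point, or the origin of a listed thing).
The state is a dict: "time_s": time; "joint_positions": joint angles; "qd": joint speeds; "tau": joint torques, N m; "position": TCP position; "ee_rot": TCP orientation; "contact_force": force on the tool from outside, world axes, zero at the start; "wrist_torque": the same for the moment, N m; "opening": finger opening in m.
Only numpy, scipy, OpenCV 4.12 (cv2) and the standard library are available. Lean on these libraries where they do the work, as an engineer would, in place of code of your own. Each camera call takes 0.05 s, during which the arm holds its last target.

## Working session

There is one attempt and no reset: what is moved stays moved. The work goes in short steps, Python scripts to look and compute and a tool call to move; the robot and the scene stay as the last step left them, time stands still between calls to the robot, and variables do not carry over. Pictures are saved under pics/ and viewed, and the job is handed in when it is done.

Besides the shell and the picture viewer there is one more tool, called after "Call:" by a JSON object that holds its "name" and its "arguments". arm_command: Moves the arm, as the interface text tells. Its arguments: {"type":"object","properties":{"steps":{"type":"array"}},"required":["steps"]}

```bash
ls; mkdir -p pics; cat > h.py <<'E'
import numpy as np, cv2
from rig import robot
from scipy.spatial.transform import Rotation as R
def T_tool(s):
    T=np.eye(4);T[:3,:3]=R.from_euler('xyz',s['ee_rot']).as_matrix() if np.size(s['ee_rot'])==3 else np.array(s['ee_rot']).reshape(3,3);T[:3,3]=s['position'];return T
def cam(name,s=None):
    c=robot.calibration(name)
    W=np.array(c['world_from_camera']) if 'world_from_camera' in c else T_tool(s)@np.array(c['mount'])
    return c,W
def ray(c,W,uv):
    K=np.array([[c['fx'],0,c['cx']],[0,c['fy'],c['cy']],[0,0,1]])
    p=cv2.undistortPoints(np.array([[uv]],float),K,np.array([c['k1'],0,0,0.]))[0,0]
    d=W[:3,:3]@np.array([p[0],-p[1],-1]);return W[:3,3],d/np.linalg.norm(d)
def proj(c,W,P):
    P=np.atleast_2d(P);q=(P-W[:3,3])@W[:3,:3];x=q[:,0]/-q[:,2];y=-q[:,1]/-q[:,2];k=1+c['k1']*(x*x+y*y)
    return np.c_[c['fx']*x*k+c['cx'],c['fy']*y*k+c['cy']]
def atz(c,W,uv,z):
    o,d=ray(c,W,uv);return o+d*(z-o[2])/d[2]
def tri(rays):
    A=0;b=0
    for o,d in rays:
        M=np.eye(3)-np.outer(d,d);A=A+M;b=b+M@o
    p=np.linalg.solve(A,b);return p,[np.linalg.norm((np.eye(3)-np.outer(d,d))@(p-o)) for o,d in rays]
def save(img,n): cv2.imwrite('pics/'+n,cv2.cvtColor(img,cv2.COLOR_RGB2BGR))
E
python3 - <<'E'
from h import *
s=robot.observe();print(s)
for n in ['scene','top','wrist']:
    save(robot.camera(n),n+'0.png'); print(n,robot.calibration(n))
for n in ['scene','top']:
    for t in ['stand','handle_grip','pinch_point','foot','carrier','home_point','jar','bowl','eyepiece']:
        print(n,t,[(np.round(d['point'],1),round(d['conf'],2)) for d in robot.landmark_of(t,n)][:3])
print(robot.observe()['time_s'])
E
```

```text
pics
{'time_s': 0.0, 'joint_positions': array([-9.51283615e-01,  4.08174059e-02,  8.37726186e-02, -4.78342289e-04,
       -1.61550474e+00, -3.33660740e-01]), 'qd': array([-4.54413131e-04, -2.19393209e-03, -8.82746036e-05,  1.37234558e-03,
        1.21872165e-03, -1.89212439e-03]), 'tau': array([-2.18512549e-03, -3.68199527e+01,  3.47410440e+01,  6.93220675e+00,
       -5.54009530e-03, -3.36026460e-05]), 'position': array([ 0.16915035, -0.57532144,  0.23825179]), 'ee_rot': array([-1.57067369e+00, -1.81302256e-03,  1.85666915e+00]), 'contact_force': array([-0.11857168, -0.62846057,  0.13046416]), 'wrist_torque': array([ 0.02079909, -0.01775561, -0.0079514 ]), 'opening': 0.0853193920161828}
scene {'fx': 428.2422969940141, 'fy': 428.2422969940141, 'cx': 264.8446329577091, 'cy': 185.71158154117387, 'k1': -0.044921427490804376, 'world_from_camera': array([[-0.05854596, -0.55505536,  0.82975051,  1.55764482],
       [ 0.99821274, -0.02256937,  0.0553348 ,  0.08412641],
       [-0.01198694,  0.83150717,  0.55538468,  0.79543098],
       [ 0.        ,  0.        ,  0.        ,  1.        ]])}
[... 1188 characters left out ...]
array([243.6, 236.2]), 0.27)]
scene home_point [(array([253.7, 215.9]), 0.86)]
scene jar [(array([160. , 201.2]), 0.76)]
scene bowl [(array([124.2, 225.5]), 0.6)]
scene eyepiece [(array([374.8, 197.7]), 0.76), (array([270.8, 221. ]), 0.6)]
top stand [(array([268.4, 163.2]), 0.92), (array([372. , 226.7]), 0.31)]
top handle_grip [(array([258.2, 208.2]), 0.9), (array([392.1, 167.4]), 0.68)]
top pinch_point [(array([259.3, 184.8]), 0.74)]
top foot []
top carrier [(array([239., 182.]), 0.65)]
top home_point [(array([259.6, 189.4]), 0.84)]
top jar [(array([373.2, 227.5]), 0.85), (array([261.9, 183.4]), 0.44)]
top bowl [(array([390.5, 166.3]), 0.86)]
top eyepiece [(array([120.7, 248.7]), 0.5)]
1.05
```

View pictures.

View pics/scene0.png

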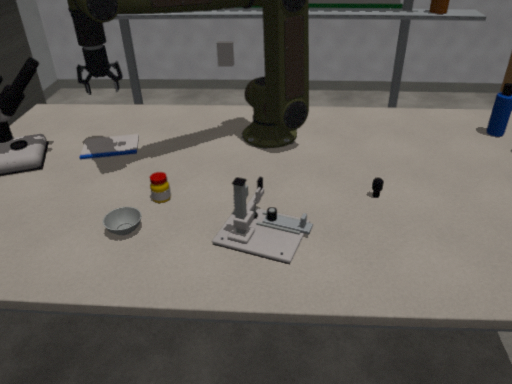

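View pics/top0.png

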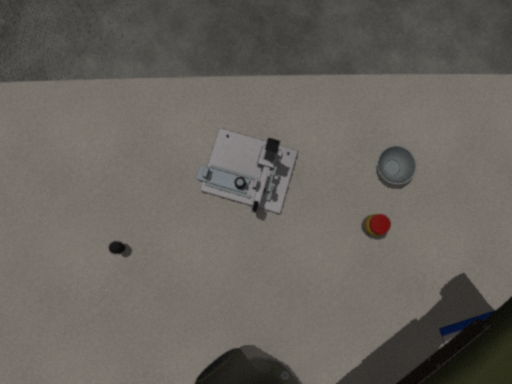

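```bash
python3 - <<'E'
from h import *
S=cam('scene');T=cam('top')
pts={'stand':((243.8,236.5),(268.4,163.2)),'handle':((260.9,181.3),(258.2,208.2)),'pinch':((253.8,194.4),(259.3,184.8)),'home':((253.7,215.9),(259.6,189.4)),'carrier':((273.2,219),(239,182)),'jar':((160,201.2),(373.2,227.5)),'bowl':((124.2,225.5),(390.5,166.3)),'eyep':((374.8,197.7),(120.7,248.7))}
for k,(a,b) in pts.items():
    p,e=tri([ray(*S,a),ray(*T,b)]);print(k,p.round(4),np.round(e,4))
E
```

```text
stand [ 0.6379 -0.0417  0.0056] [0.0028 0.0028]
handle [ 0.5032 -0.0039  0.1049] [0.0062 0.0062]
pinch [ 0.5637 -0.0143  0.0996] [0.0004 0.0004]
home [ 0.5629 -0.0169  0.0217] [0.0005 0.0005]
carrier [0.5835 0.04   0.0283] [0.002 0.002]
jar [ 0.452  -0.3335 -0.0144] [0.0011 0.0011]
bowl [ 0.6201 -0.3867  0.0175] [0.0022 0.0022]
eyep [ 0.4129  0.3649 -0.0074] [0.0015 0.0015]
```

Call:
{"name": "arm_command", "arguments": {"steps": [[0.085,0.0228,-0.005,-0.0241,0],[0.085,0.0228,-0.005,-0.0241,0],[0.085,0.0228,-0.005,-0.0241,0],[0.085,0.0228,-0.005,-0.0241,0],[0.085,0.0228,-0.005,-0.0241,0],[0.085,0.0228,-0.005,-0.0241,0],[0.085,0.0228,-0.005,-0.0241,0],[0.085,0.0228,-0.005,-0.0241,0],[0.085,0.0228,-0.005,-0.0241,0],[0.085,0.0228,-0.005,-0.0241,0]]}}

```text
time_s: 1.88
position: [0.3365, -0.2875, 0.2898]
ee_rot: [-1.572, 0.0, 1.857]
contact_force: [0.2, -1.0, -0.0]
opening: 0.085
```

Call:
{"name": "arm_command", "arguments": {"steps": [[0.085,0.0228,0,-0.0241,0],[0.085,0.0228,0,-0.0241,0],[0.085,0.0228,0,-0.0241,0],[0.085,0.0228,0,-0.0241,0],[0.085,0.0228,0,-0.0241,0],[0.085,0.0228,0,-0.0241,0],[0.085,0.0228,0,-0.0241,0],[0.085,0.0228,0,-0.0241,0],[0.085,0.0228,0,-0.0241,0],[0.085,0.0228,0,-0.0241,0]]}}

```text
time_s: 2.72
position: [0.5036, -0.0006, 0.2896]
ee_rot: [-1.572, -0.0, 1.857]
contact_force: [1.0, -1.1, 1.1]
opening: 0.0851
```

Call:
{"name": "arm_command", "arguments": {"steps": [[0.085,0,0,0,0.11],[0.085,0,0,0,0.11],[0.085,0,0,0,0.11],[0.085,0,0,0,0.11],[0.085,0,0,0,0.11],[0.085,0,0,0,0]]}}

```text
time_s: 3.22
position: [0.503, -0.0022, 0.2894]
ee_rot: [-1.571, -0.0, 1.303]
contact_force: [1.3, 0.1, 0.1]
opening: 0.0848
```

```bash
cat > look.py <<'E'
from h import *
import sys,pickle
def look(tag,things,names=('wrist',)):
    out={}
    for n in names:
        s=robot.observe(); im=robot.camera(n); save(im,f'{n}{tag}.png'); c,W=cam(n,s); out[n]=(c,W,{})
        for t in things:
            l=robot.landmark_of(t,n); print(n,t,[(np.round(d['point'],1).tolist(),round(d['conf'],2)) for d in l[:2]])
            if l: out[n][2][t]=l[0]['point']
    pickle.dump(out,open(f'look{tag}.pkl','wb')); return out
E
python3 - <<'E'
from look import *
s=robot.observe();print(s['time_s'],s['position'],s['ee_rot'],s['joint_positions'],s['contact_force'])
look('1',['stand','handle_grip','pinch_point','foot','carrier','home_point'],('wrist','top','scene'))
E
```

```text
3.2167 [ 0.50304791 -0.00221791  0.28937028] [-1.57082467e+00 -1.24521542e-04  1.30282066e+00] [ 3.96831814e-01 -2.06694856e-01 -5.57814626e-02 -8.14403712e-05
 -1.72161059e+00 -2.23561605e+00] [1.30969674 0.06479257 0.05693952]
wrist stand [([253.8, 238.4], 0.97)]
wrist handle_grip [([256.7, 176.3], 0.75)]
wrist pinch_point [([260.3, 218.8], 0.91)]
wrist foot [([254.8, 192.5], 0.44)]
wrist carrier [([294.9, 193.4], 0.7)]
wrist home_point [([257.7, 198.1], 0.86)]
top stand []
top handle_grip []
top pinch_point [([388.6, 166.1], 0.15)]
top foot []
top carrier []
top home_point []
scene stand [([245.2, 235.4], 0.66)]
scene handle_grip [([258.9, 182.5], 0.84)]
scene pinch_point [([253.1, 193.7], 0.95)]
scene foot [([252.3, 213.6], 0.56), ([123.8, 229.4], 0.26)]
scene carrier [([273.0, 221.0], 0.75), ([249.0, 217.7], 0.64)]
scene home_point [([249.3, 217.5], 0.63)]
```

View pics/wrist1.png

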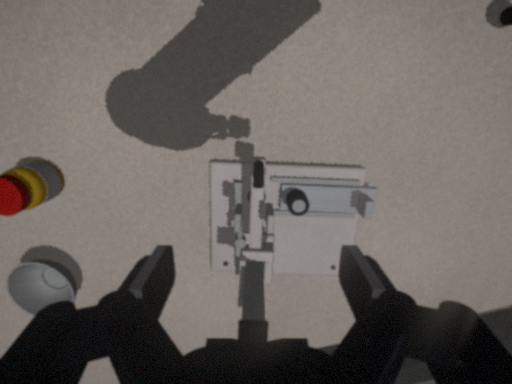

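```bash
python3 - <<'E'
from h import *
import cv2
im=cv2.imread('pics/wrist1.png');cv2.imwrite('pics/wrist1z.png',cv2.resize(im[100:300,150:400],None,fx=3.0,fy=3.0,interpolation=cv2.INTER_CUBIC))
E
```

```text
(no output)
```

View pics/wrist1z.png

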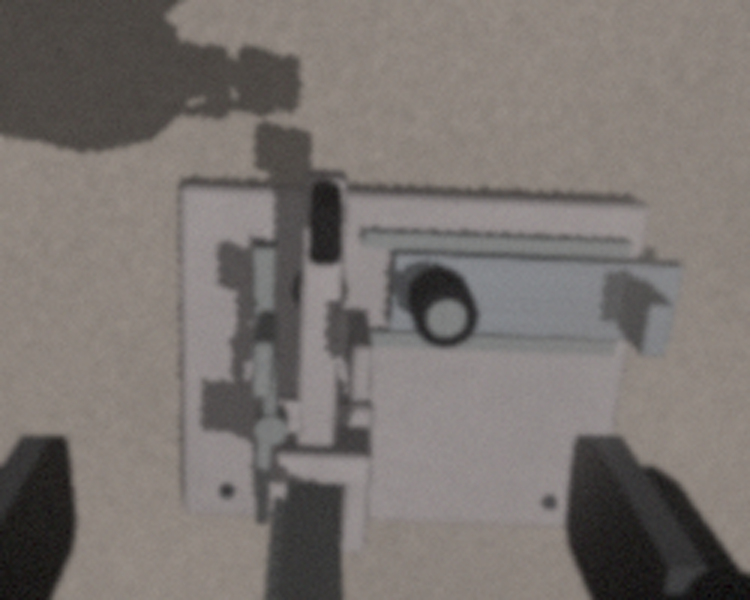

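```bash
cat > fit.py <<'E'
from h import *
import pickle
from scipy.optimize import least_squares
def model(p,h,q):
    x,y,a=p[:3];c,s=np.cos(a),np.sin(a)
    L={'stand':(0,0,0),'handle_grip':(-.14,0,.104+h),'pinch_point':(-.085,.003,.104+h),'home_point':(-.085,0,.016),'carrier':(-.085,q,.016),
       'c1':(-.132,-.07,.016),'c2':(-.132,.16,.016),'c3':(.052,-.07,.016),'c4':(.052,.16,.016)}
    return {k:np.array([x+c*v[0]-s*v[1],y+s*v[0]+c*v[1],v[2]]) for k,v in L.items()}
def fit(obs,verbose=True):
    # obs list of (c,W,dict)
    def res(p):
        M=model(p,p[3],p[4]);r=[]
        for c,W,d in obs:
            for k,uv in d.items():
                if k in M: r+=list((proj(c,W,M[k])[0]-uv)*(2 if k[0]=='c' and len(k)==2 else 1))
        return np.array(r)
    s=least_squares(res,[.63,-.04,-.27,.01,.05],loss='soft_l1')
    if verbose:
        M=model(s.x,s.x[3],s.x[4])
        for c,W,d in obs:
            print({k:(proj(c,W,M[k])[0]-uv).round(1).tolist() for k,uv in d.items() if k in M})
    print('x,y,yaw,head,carrier',s.x.round(4));return s.x
E
python3 - <<'E'
from fit import *
o=pickle.load(open('look1.pkl','rb'))
w=o['wrist'];w[2].update({'c1':(210.7,160),'c2':(364.3,166.7),'c3':(211,270.7)})
del w[2]['foot']
fit([w]); 
sc=o['scene'];fit([w,sc])
E
```

```text
{'stand': [1.0, 0.7], 'handle_grip': [2.4, -1.9], 'pinch_point': [-0.6, 0.7], 'carrier': [-0.0, 1.2], 'home_point': [-0.7, -4.9], 'c1': [-1.3, 0.3], 'c2': [4.6, -0.1], 'c3': [-0.2, -0.1]}
x,y,yaw,head,carrier [ 0.6427 -0.0447 -0.3088  0.0059  0.0564]
{'stand': [1.0, 0.8], 'handle_grip': [2.3, -2.6], 'pinch_point': [-0.7, -0.4], 'carrier': [0.4, 1.3], 'home_point': [-0.8, -4.8], 'c1': [-1.4, 0.5], 'c2': [4.5, -0.0], 'c3': [-0.2, 0.1]}
{'stand': [-3.6, 3.7], 'handle_grip': [0.3, -0.4], 'pinch_point': [-0.1, -1.4], 'carrier': [-2.0, 0.4], 'home_point': [3.6, -0.3]}
x,y,yaw,head,carrier [ 0.6429 -0.0448 -0.3079  0.0022  0.0571]
```

Call:
{"name": "arm_command", "arguments": {"steps": [[0.085,-0.03,0.0,0.02,0],[0.085,-0.03,0,0.02,0],[0.085,-0.02,0,0.01,0],[0.085,0,0,0,0]]}}

```text
time_s: 4.6
position: [0.4322, -0.0686, 0.2909]
ee_rot: [-1.574, -0.001, 1.305]
contact_force: [0.9, -0.4, 0.2]
opening: 0.085
```

```bash
python3 - <<'E'
from look import *
from fit import *
o2=look('2',['stand','handle_grip','pinch_point','carrier','home_point'])
o=pickle.load(open('look1.pkl','rb'))
w=o['wrist'];w[2].update({'c1':(210.7,160),'c2':(364.3,166.7),'c3':(211,270.7)})
del w[2]['foot']
x=fit([w,o2['wrist']])
im=cv2.imread('pics/wrist2.png');M=model(x,x[3],x[4])
z=cv2.resize(im[50:250,150:430],None,fx=2.8,fy=2.8,interpolation=cv2.INTER_CUBIC)
for k,P in M.items():
    u=(proj(*o2['wrist'][:2],P)[0]-[150,50]+.5)*2.8;cv2.drawMarker(z,tuple(u.round().astype(int).tolist()),(0,0,255),0,12,1)
cv2.imwrite('pics/wrist2z.png',z)
E
```

```text
wrist stand []
wrist handle_grip [([325.5, 215.9], 0.86)]
wrist pinch_point [([321.6, 255.2], 0.84)]
wrist carrier [([345.9, 227.0], 0.91)]
wrist home_point [([310.0, 226.6], 0.76)]
{'stand': [0.6, 1.2], 'handle_grip': [1.2, -1.8], 'pinch_point': [-1.6, 0.4], 'carrier': [-0.2, 1.6], 'home_point': [-1.5, -4.3], 'c1': [-2.2, 1.2], 'c2': [3.7, 0.0], 'c3': [-0.5, 0.6]}
{'handle_grip': [1.6, -1.1], 'pinch_point': [2.7, 0.0], 'carrier': [0.2, -2.0], 'home_point': [-0.6, -2.8]}
x,y,yaw,head,carrier [ 0.6434 -0.0457 -0.3041  0.0028  0.0573]
```

View pics/wrist2z.png

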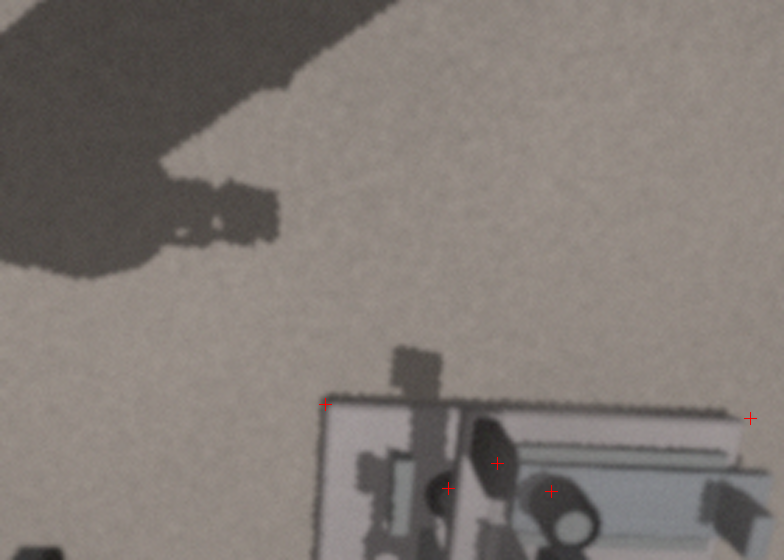

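```bash
python3 - <<'E'
from look import *
from fit import *
o=pickle.load(open('look1.pkl','rb'));o2=pickle.load(open('look2.pkl','rb'))
w=o['wrist'];w2=o2['wrist'];del w[2]['foot']
fit([w,w2])
w[2].update({'c1':(210.7,160),'c3':(211,270.7)});w2[2]['c1']=(150+322/2.8-.5,50+400/2.8-.5)
x=fit([w,w2])
for k in ['handle_grip','pinch_point','carrier','home_point']: print(k,tri([ray(w[0],w[1],w[2][k]),ray(w2[0],w2[1],w2[2][k])]))
def box(p,x0,x1,y0,y1,z0,z1):
    c,s=np.cos(p[2]),np.sin(p[2]);V=np.array([(a,b,z) for z in (z0,z1) for a,b in ((x0,y0),(x1,y0),(x1,y1),(x0,y1))])
    return np.c_[p[0]+c*V[:,0]-s*V[:,1],p[1]+s*V[:,0]+c*V[:,1],V[:,2]]
h=x[3];q=x[4]
B=[box(x,-.152,-.128,-.006,.006,.079+h,.119+h),box(x,-.132,.052,-.07,.16,0,.016),box(x,-.012,.012,-.012,.012,.016,.197),box(x,-.097,-.073,.012,.020,.079+h,.119+h),box(x,-.097,-.073,-.026,-.018,.079+h,.119+h),box(x,-.105,-.065,q-.022,q+.118,.016,.026),box(x,-.098,-.072,q+.089,q+.101,.026,.062)]
for n,(c,W,_),(u0,v0) in (('1',w,(150,100)),('2',w2,(200,150))):
    im=cv2.imread(f'pics/wrist{n}.png');z=cv2.resize(im[v0:v0+190,u0:u0+250],None,fx=3.2,fy=3.2,interpolation=cv2.INTER_CUBIC)
    for b in B:
        u=((proj(c,W,b)-[u0,v0]+.5)*3.2).round().astype(int).tolist()
        for i in range(4):
            for a,d in ((i,(i+1)%4),(i+4,(i+1)%4+4),(i,i+4)): cv2.line(z,u[a],u[d],(0,0,255) ,1)
    cv2.imwrite(f'pics/ov{n}.png',z)
E
```

```text
{'stand': [1.6, 3.4], 'handle_grip': [0.8, -0.2], 'pinch_point': [-1.3, 0.9], 'carrier': [-0.2, 3.6], 'home_point': [-1.2, -1.9]}
{'handle_grip': [-0.3, -0.5], 'pinch_point': [1.6, -0.3], 'carrier': [0.1, -0.2], 'home_point': [-0.5, -0.5]}
x,y,yaw,head,carrier [ 0.6476 -0.0452 -0.2902 -0.0043  0.0571]
{'stand': [0.6, 0.7], 'handle_grip': [1.2, -2.2], 'pinch_point': [-1.6, 0.3], 'carrier': [-0.2, 1.0], 'home_point': [-1.5, -4.9], 'c1': [-2.2, 0.6], 'c3': [-0.5, 0.1]}
{'handle_grip': [2.0, -1.2], 'pinch_point': [3.1, 0.1], 'carrier': [0.2, -2.5], 'home_point': [-0.5, -3.3], 'c1': [1.2, 0.7]}
x,y,yaw,head,carrier [ 0.6425 -0.0454 -0.3039  0.0045  0.0572]
handle_grip (array([ 0.51205994, -0.00567109,  0.1043048 ]), [np.float64(0.00019796969130844765), np.float64(0.00019796969130863053)])
pinch_point (array([ 0.57142625, -0.0182671 ,  0.09089375]), [np.float64(0.0015646085987893988), np.float64(0.001564608598789377)])
carrier (array([0.57451435, 0.03296975, 0.02738125]), [np.float64(0.002471312212967512), np.float64(0.002471312212967381)])
home_point (array([ 0.57187422, -0.02023662,  0.00803584]), [np.float64(0.0006244865617344278), np.float64(0.0006244865617343929)])
```

View pics/ov1.png

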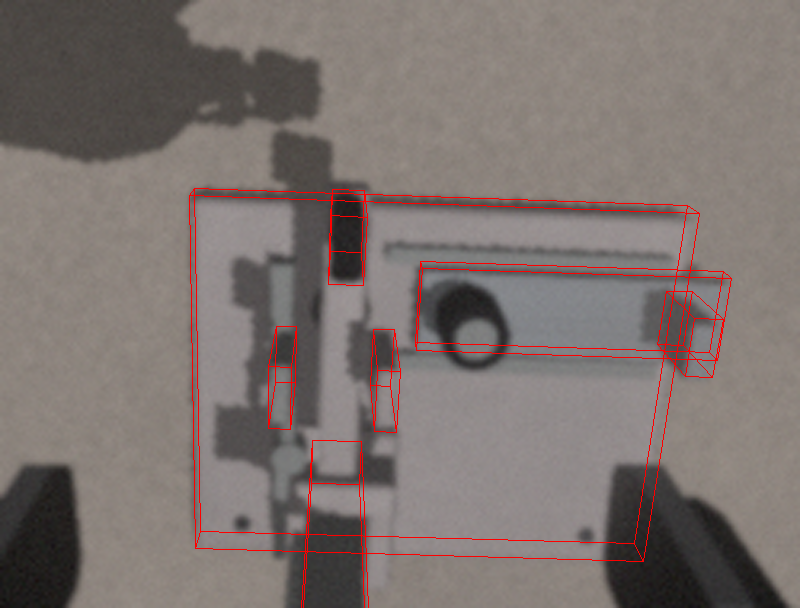

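View pics/ov2.png

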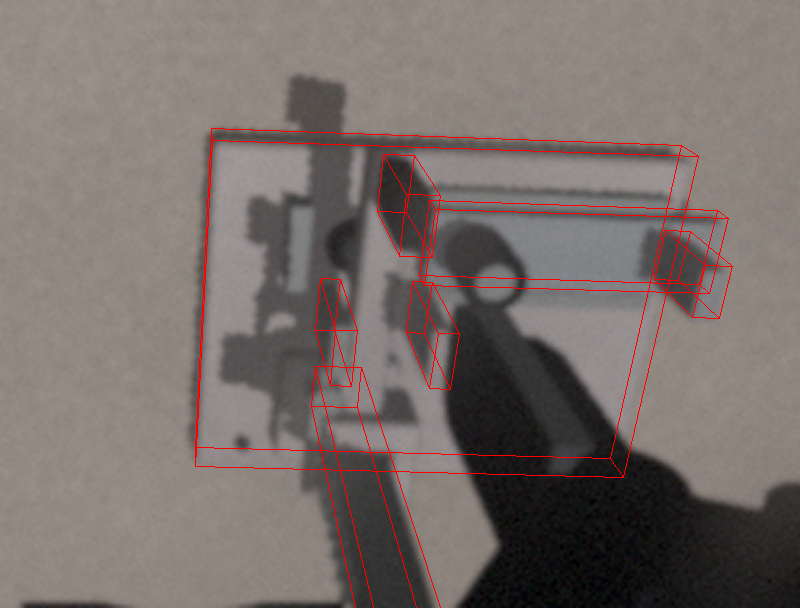

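```bash
python3 - <<'E'
from look import *
from fit import *
o=pickle.load(open('look1.pkl','rb'));o2=pickle.load(open('look2.pkl','rb'))
w=o['wrist'];w2=o2['wrist']
# hand picks in overlay pixels (3.2x): stand coords
def P(l,u0,v0): return [(k,(u/3.2-.5+u0,v/3.2-.5+v0)) for k,(u,v) in l]
A=P([((-.132,-.07,.016),(191,197)),((-.132,.16,.016),(682,213)),((.052,-.07,.016),(196,547)),
 ('ht1',(333,187)),],150,100)
B=P([((-.132,-.07,.016),(212,141)),((-.132,.16,.016),(683,157)),((.052,-.07,.016),(196,465))],200,150)
A=[(k,u) for k,u in A if not isinstance(k,str)]
lm={'stand':(0,0,0),'handle_grip':(-.14,0,.104),'pinch_point':(-.085,.003,.104),'home_point':(-.085,0,.016)}
def run(dofs):
    def res(p,full=False):
        x,y,a,h=p[:4];c_,s_=np.cos(a),np.sin(a);r=[]
        dz=p[4] if 'z' in dofs else 0; f=1+p[5] if 'f' in dofs else 1; ro=p[6:9] if 'r' in dofs else np.zeros(3)
        for (c,W,d),l in ((w,A),(w2,B)):
            W=W.copy();W[2,3]+=dz;W[:3,:3]=W[:3,:3]@R.from_rotvec(ro).as_matrix();c=dict(c,fx=c['fx']*f,fy=c['fy']*f)
            L=[(np.array(k),u,2) for k,u in l]+[(np.array(lm[k])+[0,0,h if k in('handle_grip','pinch_point') else 0],u,.5) for k,u in d.items() if k in lm]
            for k,u,wt in L:
                q=np.array([x+c_*k[0]-s_*k[1],y+s_*k[0]+c_*k[1],k[2]]);r+=list((proj(c,W,q)[0]-u)*wt)
        r+=list(np.array(p[6:9])*50) + [p[4]*100,p[5]*30]
        return np.array(r)
    s=least_squares(res,[.64,-.045,-.3,.004,0,0,0,0,0],loss='soft_l1');print(dofs,s.x.round(4),round(s.cost,1))
for d in ['','z','f','r','zr','fr','zfr']: run(d)
E
```

```text
[ 0.643  -0.0457 -0.3018  0.0037  0.      0.      0.      0.      0.    ] 25.0
z [ 0.6464 -0.0469 -0.2994  0.0063  0.009   0.      0.      0.      0.    ] 14.8
f [ 0.6435 -0.0462 -0.2993  0.0055  0.     -0.0205  0.      0.      0.    ] 15.6
r [ 0.6543 -0.0318 -0.2866  0.0009  0.     -0.     -0.0158 -0.0333  0.0099] 17.4
zr [ 0.639  -0.0423 -0.2983  0.0105  0.0127 -0.      0.0193 -0.005   0.0021] 11.5
fr [ 0.634  -0.0409 -0.2985  0.0096 -0.     -0.0301  0.0221 -0.0052  0.0018] 11.9
zfr [ 0.6372 -0.0421 -0.2986  0.0105  0.0092 -0.0088  0.0208 -0.0045  0.0019] 11.5
```

```bash
cat > to.py <<'E'
from h import *
def to(x,y,z,yaw=None):
    s=robot.observe();T=T_tool(s);d=T[:3,:3].T@(np.array([x,y,z])-s['position'])
    print('t',round(s['time_s'],2),'pos',s['position'].round(4),'rot',s['ee_rot'].round(4),'F',s['contact_force'].round(1),'open',round(s['opening'],4))
    print('tool shift',d.round(4),'turn',None if yaw is None else round(s['ee_rot'][2]-yaw,4))
E
python3 -c "
from to import *
to(.507,-.003,.165,1.272)"
```

```text
t 4.9 pos [ 0.4343 -0.0659  0.2888] rot [-1.5698e+00  3.0000e-04  1.3072e+00] F [ 1.1 -1.2 -0.2] open 0.0851
tool shift [ 0.0797  0.1238 -0.0539] turn 0.0352
```

Call:
{"name": "arm_command", "arguments": {"steps": [[0.085,0.02,0,-0.0135,0.035],[0.085,0.02,0,-0.0135,0],[0.085,0.02,0.01,-0.0135,0],[0.085,0.02,0.02,-0.0135,0],[0.085,0,0.03,0,0],[0.085,0,0.03,0,0],[0.085,0,0.02,0,0],[0.085,0,0.014,0,0],[0.085,0,0,0,0],[0.085,0,0,0,0]]}}

```text
time_s: 5.73
position: [0.5085, -0.005, 0.1647]
ee_rot: [-1.569, 0.002, 1.272]
contact_force: [-0.3, -0.3, 0.4]
opening: 0.0849
```

```bash
python3 - <<'E'
from to import *
from look import *
to(.507,-.003,.102,1.272)
look('3',['stand','handle_grip','pinch_point','carrier','home_point'])
E
```

```text
t 5.73 pos [ 0.5085 -0.005   0.1647] rot [-1.5693e+00  1.5000e-03  1.2722e+00] F [-0.3 -0.3  0.4] open 0.0849
tool shift [0.0016 0.0627 0.0019] turn 0.0002
wrist stand [([260.3, 285.8], 0.98)]
wrist handle_grip [([256.7, 212.4], 0.57)]
wrist pinch_point [([264.9, 277.3], 0.6)]
wrist carrier [([313.1, 229.1], 0.66)]
wrist home_point [([262.0, 226.4], 0.63)]
```

View pics/wrist3.png

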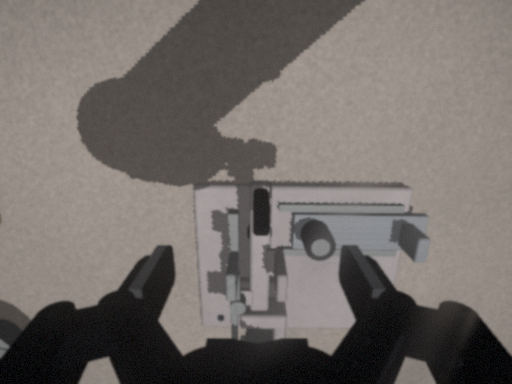

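```bash
cat > ov.py <<'E'
from fit import *
def box(p,x0,x1,y0,y1,z0,z1):
    c,s=np.cos(p[2]),np.sin(p[2]);V=np.array([(a,b,z) for z in (z0,z1) for a,b in ((x0,y0),(x1,y0),(x1,y1),(x0,y1))])
    return np.c_[p[0]+c*V[:,0]-s*V[:,1],p[1]+s*V[:,0]+c*V[:,1],V[:,2]]
def ov(tag,x,crop,k,out,dz=0,cam='wrist'):
    h,q=x[3],x[4]
    B=[box(x,-.152,-.128,-.006,.006,.079+h,.119+h),box(x,-.132,.052,-.07,.16,0,.016),box(x,-.012,.012,-.012,.012,.016,.197),box(x,-.097,-.073,.012,.020,.079+h,.119+h),box(x,-.097,-.073,-.026,-.018,.079+h,.119+h),box(x,-.105,-.065,q-.022,q+.118,.016,.026),box(x,-.098,-.072,q+.089,q+.101,.026,.062)]
    c,W,_=pickle.load(open(f'look{tag}.pkl','rb'))[cam];W=W.copy();W[2,3]+=dz
    u0,v0,w,hh=crop;im=cv2.imread(f'pics/{cam}{tag}.png');z=cv2.resize(im[v0:v0+hh,u0:u0+w],None,fx=k,fy=k,interpolation=cv2.INTER_CUBIC)
    for b in B:
        u=((proj(c,W,b)-[u0,v0]+.5)*k).round().astype(int).tolist()
        for i in range(4):
            for a,d in ((i,(i+1)%4),(i+4,(i+1)%4+4),(i,i+4)): cv2.line(z,u[a],u[d],(0,0,255) ,1)
    cv2.imwrite(f'pics/{out}.png',z)
E
python3 - <<'E'
from ov import *
ov('3',[.643,-.0455,-.299,.005,.057],(185,170,250,170),3.2,'ov3')
E
```

```text
(no output)
```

View pics/ov3.png

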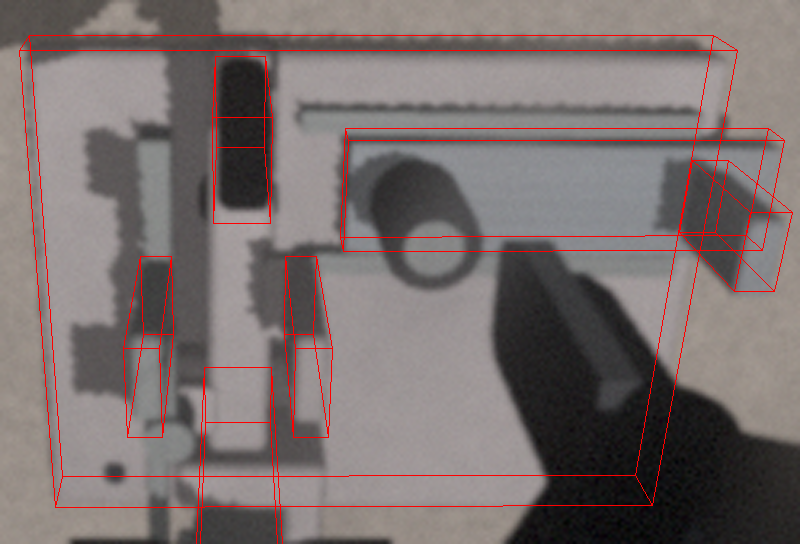

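Call:
{"name": "arm_command", "arguments": {"steps": [[0.085,0.001,0.015,0.001,0],[0.085,0,0.015,0,0],[0.085,0,0.015,0,0],[0.085,0,0.01,0,0],[0.085,0,0.005,0,0],[0.085,0,0,0,0]]}}

```text
time_s: 6.53
position: [0.5075, -0.0041, 0.1045]
ee_rot: [-1.569, 0.001, 1.272]
contact_force: [0.3, 0.8, -0.1]
opening: 0.0848
```

```bash
python3 - <<'E'
from to import *
from look import *
to(.507,-.003,.102,1.272)
look('4',['handle_grip','pinch_point'],('wrist','scene'))
im=cv2.imread('pics/scene4.png');cv2.imwrite('pics/scene4z.png',cv2.resize(im[130:270,190:340],None,fx=4,fy=4,interpolation=cv2.INTER_CUBIC))
E
```

```text
t 6.53 pos [ 0.5075 -0.0041  0.1045] rot [-1.5694e+00  8.0000e-04  1.2715e+00] F [ 0.3  0.8 -0.1] open 0.0848
tool shift [0.0009 0.0025 0.0008] turn -0.0005
wrist handle_grip [([259.8, 261.1], 0.92)]
wrist pinch_point []
scene handle_grip [([260.4, 185.4], 0.91)]
scene pinch_point [([252.8, 193.5], 0.96)]
```

View pics/wrist4.png

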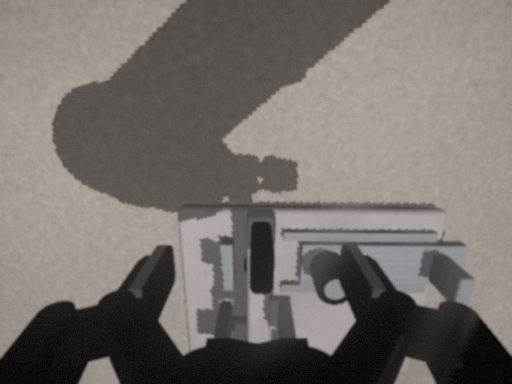

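View pics/scene4z.png

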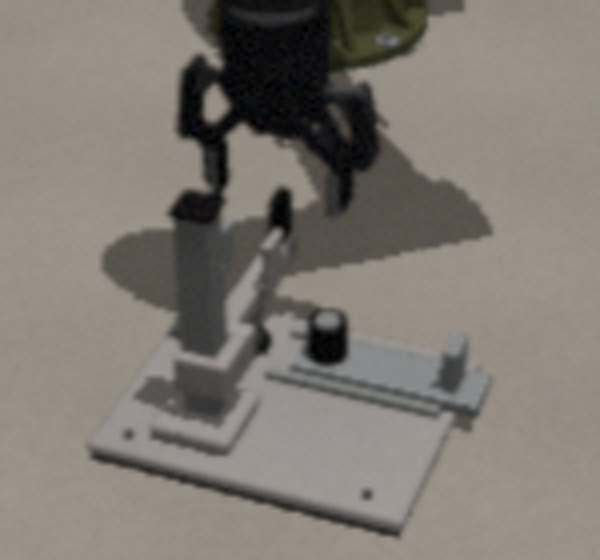

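```bash
python3 - <<'E'
from ov import *
c,W,d=pickle.load(open('look4.pkl','rb'))['wrist']
C=np.array(c['mount'])
for p in [(0,0,0),(0,-.011,0),(0,.008,0),(0,-.011,.012),(0,-.011,-.012)]: print(p,proj(c,C,np.array(p)))
ov('4',[.643,-.0455,-.299,.005,.057],(170,190,200,150),4,'ov4')
ov('4',[.643,-.0455,-.299,.006,.057],(170,190,200,150),4,'ov4b',dz=.009)
E
```

```text
(0, 0, 0) [[259.01775227 255.1295427 ]]
(0, -0.011, 0) [[259.20939056 267.06216339]]
(0, 0.008, 0) [[258.89387903 247.42019258]]
(0, -0.011, 0.012) [[259.26506732 245.36179097]]
(0, -0.011, -0.012) [[259.1560656  287.56718762]]
```

View pics/ov4b.png

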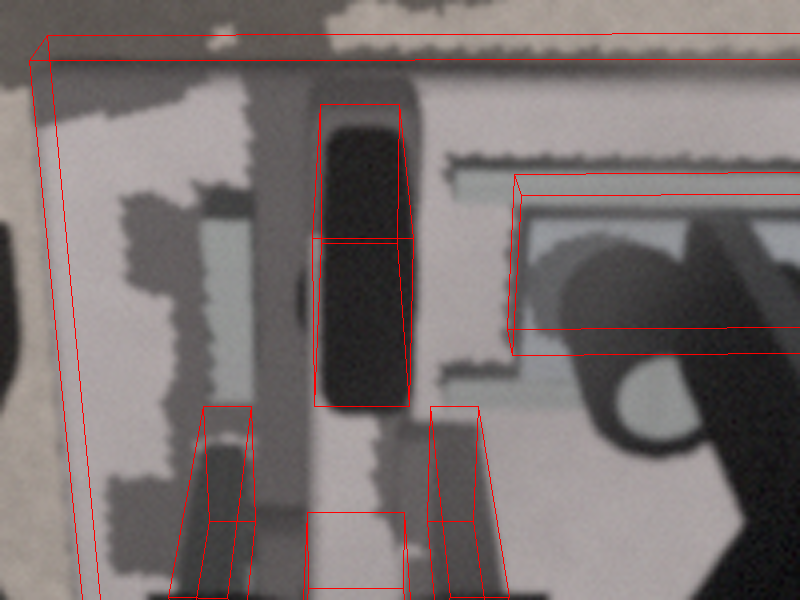

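Call:
{"name": "arm_command", "arguments": {"steps": [[0.0,0,0,0,0],[0.0,0,0,0,0],[0.0,0,0,0,0],[0.0,0,0,0,0],[0.0,0,0,0,0],[0.0,0,0,0,0]]}}

```text
time_s: 7.33
position: [0.5085, -0.0025, 0.1054]
ee_rot: [-1.572, -0.004, 1.272]
contact_force: [0.9, 31.5, 1.9]
opening: 0.0121
```

```bash
python3 - <<'E'
from to import *
from look import *
to(.507,-.003,.102,1.272)
look('5',['handle_grip','pinch_point'],('wrist','scene'))
im=cv2.imread('pics/scene5.png');cv2.imwrite('pics/scene5z.png',cv2.resize(im[130:270,190:340],None,fx=4,fy=4,interpolation=cv2.INTER_CUBIC))
E
```

```text
t 7.33 pos [ 0.5085 -0.0025  0.1054] rot [-1.5715 -0.0036  1.2719] F [ 0.9 31.5  1.9] open 0.0121
tool shift [-0.0009  0.0034  0.0013] turn -0.0001
wrist handle_grip [([254.1, 256.8], 0.62)]
wrist pinch_point [([261.9, 337.5], 0.92)]
scene handle_grip [([259.9, 182.1], 0.6)]
scene pinch_point [([252.8, 193.7], 0.68)]
```

View pics/wrist5.png

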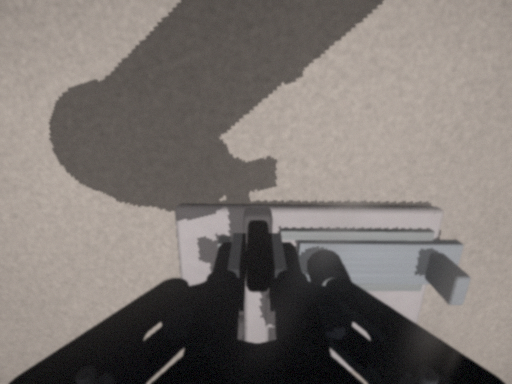

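View pics/scene5z.png

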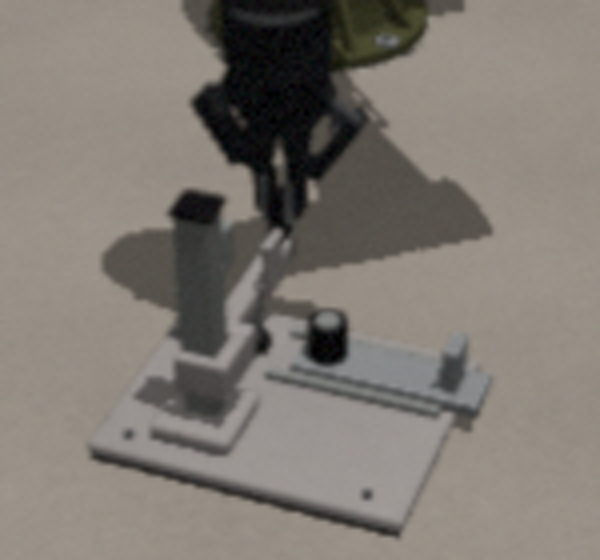

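Call:
{"name": "arm_command", "arguments": {"steps": [[0.0,0.002,0,0,0],[0.0,0,0,0,0],[0.0,0,-0.001,0,0],[0.0,0,-0.002,0,0],[0.0,0,-0.002,0,0],[0.0,0,-0.002,0,0],[0.0,0,-0.002,0,0],[0.0,0,0,0,0]]}}

```text
time_s: 8.3
position: [0.5085, -0.0019, 0.1113]
ee_rot: [-1.569, -0.0, 1.271]
contact_force: [9.0, -0.5, -13.8]
opening: 0.0106
```

Call:
{"name": "arm_command", "arguments": {"steps": [[0.0,0,-0.002,0,0],[0.0,0,-0.003,0,0],[0.0,0,-0.003,0,0],[0.0,0,-0.003,0,0],[0.0,0,-0.003,0,0],[0.0,0,-0.003,0,0],[0.0,0,-0.003,0,0],[0.0,0,0,0,0]]}}

```text
time_s: 8.97
position: [0.5085, -0.0019, 0.1311]
ee_rot: [-1.569, -0.0, 1.271]
contact_force: [7.3, 0.6, -11.0]
opening: 0.0109
```

```bash
python3 - <<'E'
from to import *
from look import *
to(.507,-.003,.102,1.272)
look('6',['handle_grip','pinch_point','foot'],('wrist','scene'))
im=cv2.imread('pics/scene6.png');cv2.imwrite('pics/scene6z.png',cv2.resize(im[130:270,190:340],None,fx=4,fy=4,interpolation=cv2.INTER_CUBIC))
E
```

```text
t 8.97 pos [ 0.5085 -0.0019  0.1311] rot [-1.5688e+00 -2.0000e-04  1.2708e+00] F [  7.3   0.6 -11. ] open 0.0109
tool shift [-0.0015  0.0292  0.001 ] turn -0.0012
wrist handle_grip [([252.5, 254.5], 0.96)]
wrist pinch_point [([261.7, 338.1], 0.8)]
wrist foot []
scene handle_grip [([258.6, 173.9], 0.93)]
scene pinch_point [([252.4, 185.0], 0.78), ([244.4, 237.1], 0.56)]
scene foot [([254.4, 208.0], 0.47)]
```

View pics/scene6z.png

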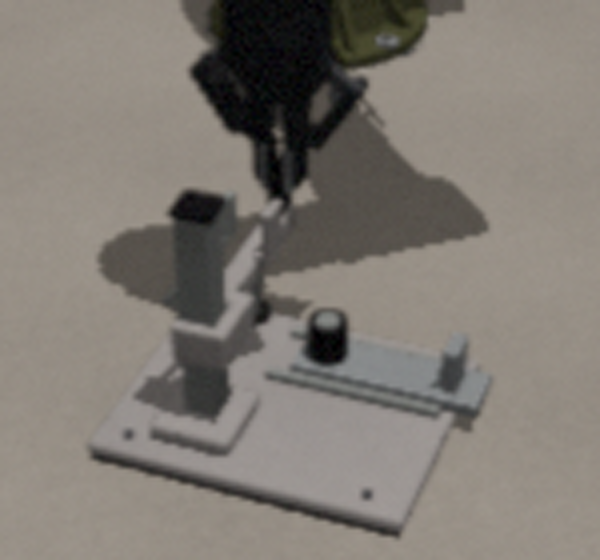

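View pics/wrist6.png

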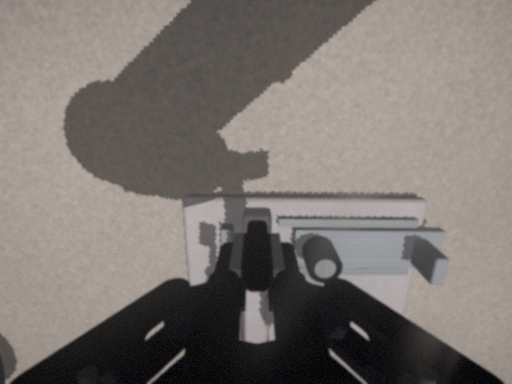

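```bash
cat > hz.py <<'E'
from look import *
def zat(c,W,uv,xy):
    from scipy.optimize import minimize_scalar
    return minimize_scalar(lambda z:(proj(c,W,np.array([*xy,z]))[0][1]-uv[1])**2,bounds=(0,.4),method='bounded').x
if __name__=='__main__':
    a=-.299;
    H=np.array([.5085,-.002]);u=np.array([np.cos(a),np.sin(a)]);v=np.array([-u[1],u[0]])
    for t in sys.argv[1:]:
        c,W,d=pickle.load(open(f'look{t}.pkl','rb'))['scene']
        for k,p in (('handle_grip',H),('pinch_point',H+.055*u+.003*v),('foot',H+.055*u),('home_point',H+.055*u),('stand',H+.14*u),('carrier',H+.055*u+.055*v)):
            if k in d: print(t,k,round(zat(c,W,d[k],p),4))
E
python3 hz.py 1 4 5 6
```

```text
1 handle_grip 0.1041
1 pinch_point 0.1008
1 foot 0.0288
1 home_point 0.0143
1 stand 0.0132
1 carrier 0.0158
4 handle_grip 0.0939
4 pinch_point 0.1014
5 handle_grip 0.1055
5 pinch_point 0.1008
6 handle_grip 0.134
6 pinch_point 0.1305
6 foot 0.0493
```

Call:
{"name": "arm_command", "arguments": {"steps": [[0.0,0,-0.003,0,0],[0.0,0,-0.003,0,0],[0.0,0,-0.003,0,0],[0.0,0,-0.003,0,0],[0.0,0,-0.003,0,0],[0.0,0,-0.002,0,0],[0.0,0,0,0,0]]}}

```text
time_s: 9.95
position: [0.5085, -0.0019, 0.1495]
ee_rot: [-1.569, -0.0, 1.271]
contact_force: [4.2, 2.4, -5.4]
opening: 0.0106
```

```bash
python3 - <<'E'
from to import *
from look import *
to(.507,-.003,.102,1.272)
look('7',['handle_grip','pinch_point','foot'],('wrist','scene'))
im=cv2.imread('pics/scene7.png');cv2.imwrite('pics/scene7z.png',cv2.resize(im[130:270,190:340],None,fx=4,fy=4,interpolation=cv2.INTER_CUBIC))
E
python3 hz.py 7
```

```text
t 9.95 pos [ 0.5085 -0.0019  0.1495] rot [-1.5693 -0.      1.2711] F [ 4.2  2.4 -5.4] open 0.0106
tool shift [-0.0015  0.0475  0.001 ] turn -0.0009
wrist handle_grip [([254.3, 257.0], 0.63)]
wrist pinch_point []
wrist foot []
scene handle_grip [([259.7, 169.8], 0.63), ([253.3, 178.1], 0.54)]
scene pinch_point [([254.6, 178.9], 0.89)]
scene foot [([253.6, 203.1], 0.53)]
7 handle_grip 0.1479
7 pinch_point 0.1508
7 foot 0.067
```

View pics/scene7z.png

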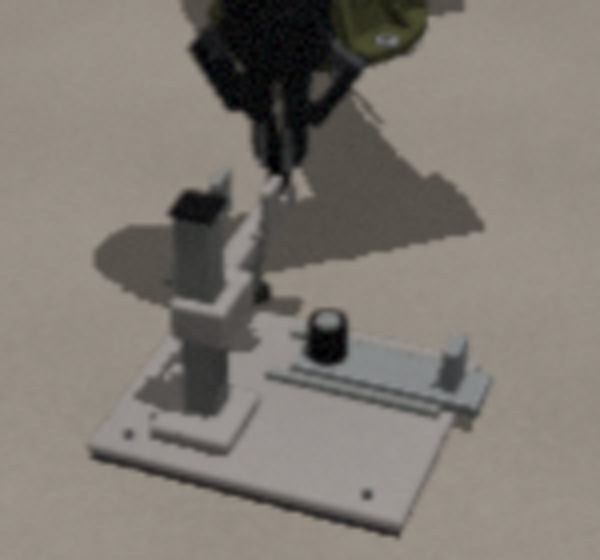

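Call:
{"name": "arm_command", "arguments": {"steps": [[0.0,0,0.001,0,0],[0.0,0,0.001,0,0],[0.0,0,0,0,0]]}}

```text
time_s: 10.6
position: [0.5085, -0.0019, 0.1489]
ee_rot: [-1.571, -0.0, 1.272]
contact_force: [4.8, 1.2, -5.0]
opening: 0.0109
```

Call:
{"name": "arm_command", "arguments": {"steps": [[0.0,0,0.001,0,0],[0.0,0,0.001,0,0],[0.0,0,0,0,0]]}}

```text
time_s: 10.85
position: [0.5085, -0.0019, 0.1481]
ee_rot: [-1.571, -0.001, 1.272]
contact_force: [0.8, 3.5, 0.5]
opening: 0.0107
```

Call:
{"name": "arm_command", "arguments": {"steps": [[0.0,0,0.001,0,0],[0.0,0,0.0,0,0],[0.0,0,0,0,0]]}}

```text
time_s: 11.1
position: [0.5085, -0.0019, 0.1477]
ee_rot: [-1.572, -0.001, 1.272]
contact_force: [-2.1, 4.1, 4.6]
opening: 0.0106
```

Call:
{"name": "arm_command", "arguments": {"steps": [[0.0,0,-0.001,0,0],[0.085,0,0,0,0],[0.085,0,0,0,0],[0.085,0,0,0,0],[0.085,0,0,0,0],[0.085,0,0,0,0],[0.085,0,0,0,0],[0.085,0,0,0,0],[0.085,0,0,0,0]]}}

```text
time_s: 11.85
position: [0.5085, -0.0021, 0.1473]
ee_rot: [-1.571, 0.0, 1.272]
contact_force: [0.1, -0.7, -0.9]
opening: 0.0847
```

Call:
{"name": "arm_command", "arguments": {"steps": [[0.085,0,-0.03,0,0],[0.085,0,-0.03,0,0],[0.085,0,-0.03,0,0],[0.085,0,-0.02,0,0],[0.085,0,0,0,0],[0.085,0,0,0,0]]}}

```text
time_s: 12.35
position: [0.5089, -0.0019, 0.2585]
ee_rot: [-1.573, -0.002, 1.272]
contact_force: [-0.3, -0.5, -1.2]
opening: 0.0851
```

```bash
python3 - <<'E'
from to import *
from look import *
to(.507,-.003,.102,1.272)
look('8',['handle_grip','pinch_point','foot','carrier','stand','home_point'],('wrist','scene'))
im=cv2.imread('pics/scene8.png');cv2.imwrite('pics/scene8z.png',cv2.resize(im[130:270,190:340],None,fx=4,fy=4,interpolation=cv2.INTER_CUBIC))
from ov import *
ov('8',[.643,-.0442,-.299,.043,.057],(150,120,250,180),3.2,'ov8')
ov('8',[.643,-.0442,-.299,.043,.057],(190,130,150,140),4,'ovs8',cam='scene')
E
python3 hz.py 8
```

```text
t 12.35 pos [ 0.5089 -0.0019  0.2585] rot [-1.5727 -0.0017  1.2716] F [-0.3 -0.5 -1.2] open 0.0851
tool shift [-0.0019  0.1565  0.0018] turn -0.0004
wrist handle_grip [([252.4, 191.3], 0.83)]
wrist pinch_point [([256.9, 244.3], 0.85)]
wrist foot [([254.4, 206.9], 0.54)]
wrist carrier [([296.8, 200.4], 0.74), ([256.4, 198.4], 0.36)]
wrist stand [([258.2, 245.1], 0.78)]
wrist home_point [([257.0, 199.3], 0.74)]
scene handle_grip [([258.0, 172.6], 0.75)]
scene pinch_point [([253.0, 182.6], 0.71), ([243.9, 236.6], 0.55)]
scene foot [([251.3, 201.7], 0.6)]
scene carrier [([271.9, 221.9], 0.95)]
scene stand [([242.1, 239.5], 0.85)]
scene home_point [([250.6, 217.3], 0.82)]
8 handle_grip 0.1384
8 pinch_point 0.1385
8 foot 0.072
8 home_point 0.0151
8 stand 0.0
8 carrier 0.0125
```

View pics/ovs8.png

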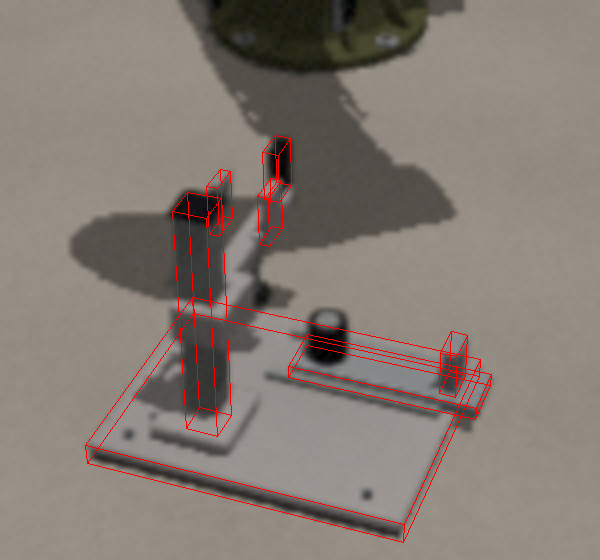

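View pics/ov8.png

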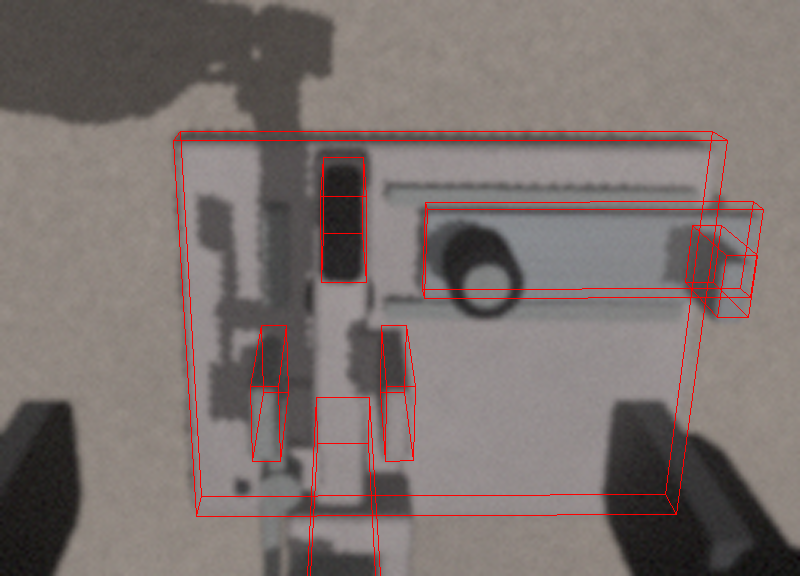

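```bash
python3 -c "
from to import *
to(.6224,.1806,.20,1.272)"
```

```text
t 13.05 pos [ 0.5085 -0.0021  0.2573] rot [-1.5707e+00 -1.0000e-04  1.2716e+00] F [-0.   0.5 -0.6] open 0.0852
tool shift [ 0.2081  0.0573 -0.055 ] turn -0.0004
```

Call:
{"name": "arm_command", "arguments": {"steps": [[0.0,0.03,0,-0.008,0],[0.0,0.03,0,-0.008,0],[0.0,0.03,0,-0.008,0],[0.0,0.03,0,-0.008,0],[0.0,0.03,0,-0.008,0],[0.0,0.03,0.017,-0.008,0],[0.0,0.028,0.02,-0.007,0],[0.0,0,0.02,0,0],[0.0,0,0.03,0,0],[0.0,0,0.03,0,0]]}}

```text
time_s: 13.88
position: [0.6227, 0.1812, 0.1392]
ee_rot: [-1.571, -0.0, 1.272]
contact_force: [0.1, -0.1, -0.2]
opening: -0.0005
```

Call:
{"name": "arm_command", "arguments": {"steps": [[0.0,0,0.03,0,0],[0.0,0,0.03,0,0],[0.0,0,0.02,0,0],[0.0,0,0.01,0,0],[0.0,0,0.005,0,0],[0.0,0,0,0,0]]}}

```text
time_s: 14.38
position: [0.6223, 0.1804, 0.0449]
ee_rot: [-1.57, 0.001, 1.272]
contact_force: [-0.3, -0.4, 0.6]
opening: -0.0
```

```bash
python3 - <<'E'
from to import *
from look import *
to(.6224,.1806,.042,1.272)
look('9',['handle_grip','pinch_point','foot','carrier','stand','home_point'],('wrist','scene'))
from ov import *
ov('9',[.643,-.0442,-.299,.043,.057],(190,130,170,140),4,'ovs9',cam='scene')
E
```

```text
t 14.38 pos [0.6223 0.1804 0.0449] rot [-1.5703e+00  7.0000e-04  1.2717e+00] F [-0.3 -0.4  0.6] open -0.0
tool shift [ 0.0003  0.0029 -0.0001] turn -0.0003
wrist handle_grip []
wrist pinch_point []
wrist foot [([21.0, 235.2], 0.16)]
wrist carrier [([19.1, 236.1], 0.6)]
wrist stand []
wrist home_point []
scene handle_grip [([260.3, 170.9], 0.87)]
scene pinch_point [([253.6, 178.9], 0.88)]
scene foot [([252.9, 203.9], 0.48), ([251.7, 183.9], 0.29)]
scene carrier [([271.9, 222.8], 0.96)]
scene stand [([244.7, 238.8], 0.92)]
scene home_point [([251.8, 216.6], 0.74)]
```

View pics/ovs9.png

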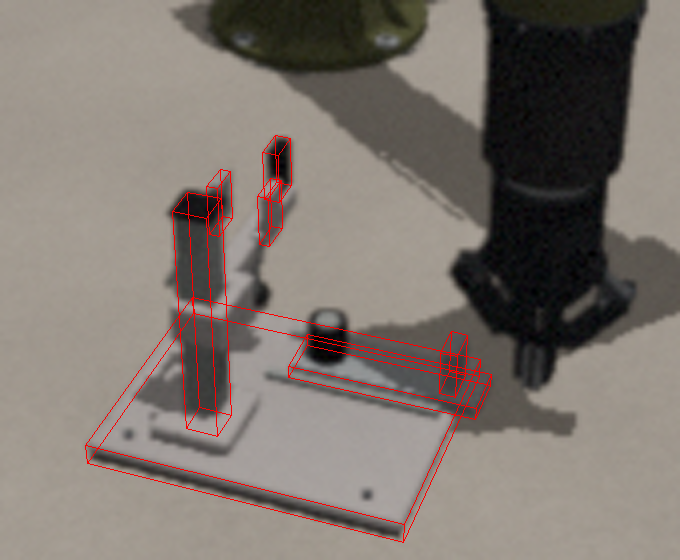

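View pics/wrist9.png

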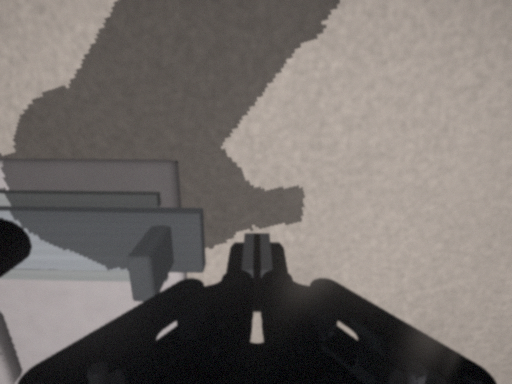

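Call:
{"name": "arm_command", "arguments": {"steps": [[0.0,0,0.005,0,0],[0.0,-0.01,0,0,0],[0.0,-0.008,0,0,0],[0.0,-0.006,0,0,0],[0.0,-0.004,0,0,0],[0.0,-0.004,0,0,0],[0.0,-0.004,0,0,0],[0.0,-0.004,0,0,0],[0.0,-0.004,0,0,0],[0.0,-0.004,0,0,0]]}}

```text
time_s: 15.92
position: [0.6083, 0.1347, 0.0405]
ee_rot: [-1.571, -0.001, 1.272]
contact_force: [0.7, 2.6, -0.3]
opening: -0.0002
```

```bash
python3 - <<'E'
from to import *
from look import *
to(.6224,.1806,.042,1.272)
look('10',['carrier','home_point'],('wrist','scene'))
from ov import *
ov('10',[.643,-.0442,-.299,.043,.057],(190,130,170,140),4,'ovs10',cam='scene')
E
```

```text
t 15.92 pos [0.6083 0.1347 0.0405] rot [-1.5712e+00 -9.0000e-04  1.2719e+00] F [ 0.7  2.6 -0.3] open -0.0002
tool shift [ 0.048  -0.0014  0.    ] turn -0.0001
wrist carrier [([71.9, 239.7], 0.67)]
wrist home_point []
scene carrier [([268.2, 222.4], 0.93), ([250.6, 218.1], 0.57)]
scene home_point [([253.2, 216.6], 0.9)]
```

View pics/ovs10.png

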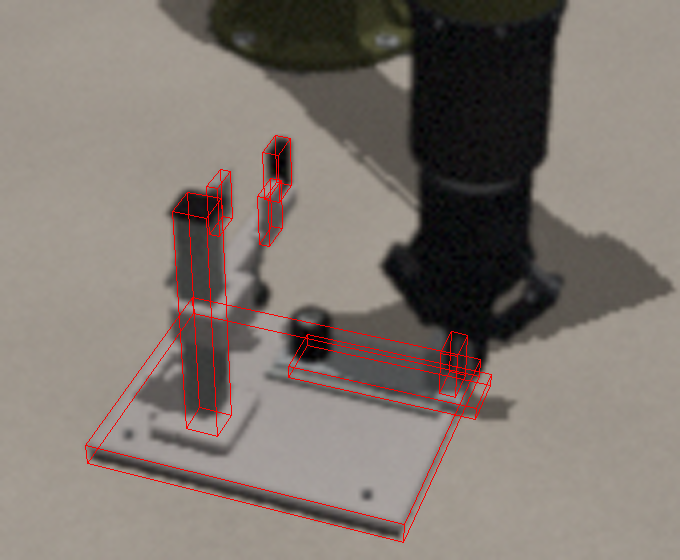

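View pics/wrist10.png

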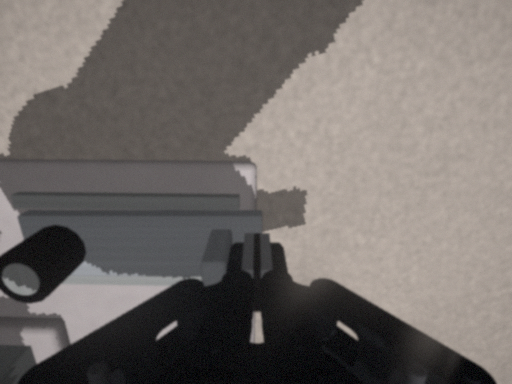

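Call:
{"name": "arm_command", "arguments": {"steps": [[0.0,-0.004,0,0,0],[0.0,-0.004,0,0,0],[0.0,-0.004,0,0,0],[0.0,-0.004,0,0,0],[0.0,-0.004,0,0,0],[0.0,-0.004,0,0,0],[0.0,-0.004,0,0,0],[0.0,-0.004,0,0,0],[0.0,-0.004,0,0,0],[0.0,-0.002,0,0,0]]}}

```text
time_s: 17.05
position: [0.5968, 0.0978, 0.0403]
ee_rot: [-1.571, -0.0, 1.271]
contact_force: [0.3, 1.8, 0.1]
opening: 0.0001
```

Call:
{"name": "arm_command", "arguments": {"steps": [[0.0,-0.002,0,0,0],[0.0,-0.002,0,0,0],[0.0,0,0,0,0]]}}

```text
time_s: 17.3
position: [0.5957, 0.0941, 0.0404]
ee_rot: [-1.571, 0.0, 1.271]
contact_force: [0.1, 0.2, -0.8]
opening: 0.0001
```

Call:
{"name": "arm_command", "arguments": {"steps": [[0.0,-0.002,0,0,0],[0.0,-0.002,0,0,0],[0.0,0,0,0,0]]}}

```text
time_s: 17.55
position: [0.595, 0.0911, 0.0407]
ee_rot: [-1.572, -0.001, 1.272]
contact_force: [1.2, 4.4, -0.2]
opening: -0.0003
```

Call:
{"name": "arm_command", "arguments": {"steps": [[0.0,-0.001,0,0,0],[0.0,-0.001,0,0,0],[0.0,0,0,0,0]]}}

```text
time_s: 17.8
position: [0.5951, 0.0908, 0.0413]
ee_rot: [-1.573, -0.004, 1.273]
contact_force: [1.7, 8.6, 1.4]
opening: -0.0001
```

Call:
{"name": "arm_command", "arguments": {"steps": [[0.0,-0.0015,0,0,0],[0.0,0,0,0,0],[0.0,0,0,0,0]]}}

```text
time_s: 18.05
position: [0.5952, 0.0906, 0.0417]
ee_rot: [-1.574, -0.006, 1.273]
contact_force: [3.5, 12.4, 2.2]
opening: 0.0003
```

```bash
python3 - <<'E'
from to import *
from look import *
to(.6224,.1806,.042,1.272)
look('11',['carrier','home_point'],('wrist','scene'))
from ov import *
ov('11',[.643,-.0442,-.299,.043,0],(190,130,170,140),4,'ovs11',cam='scene')
E
```

```text
t 18.05 pos [0.5952 0.0906 0.0417] rot [-1.574  -0.0063  1.2733] F [ 3.5 12.4  2.2] open 0.0003
tool shift [0.0941 0.0003 0.0004] turn 0.0013
wrist carrier [([71.6, 240.2], 0.75)]
wrist home_point []
scene carrier [([250.9, 218.0], 0.64), ([253.0, 180.6], 0.17)]
scene home_point [([250.3, 214.9], 0.68)]
```

View pics/ovs11.png

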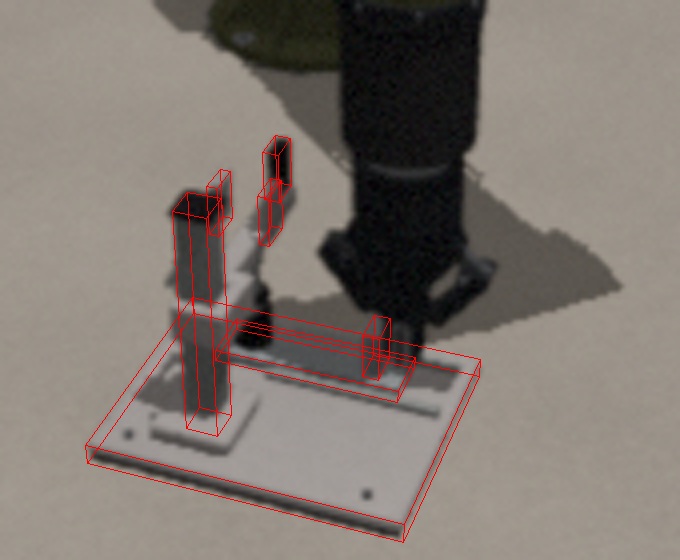

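View pics/wrist11.png

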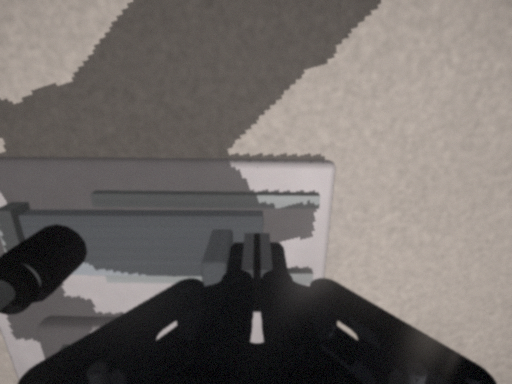

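Call:
{"name": "arm_command", "arguments": {"steps": [[0.0,0.005,0,0,0],[0.0,0.01,0,0,0],[0.0,0,-0.02,0,0],[0.0,0,-0.03,0,0],[0.0,0,-0.03,0,0],[0.0,0,-0.03,0,0],[0.085,0,-0.03,0,0],[0.085,0,-0.03,0,0],[0.085,0,-0.03,0,0],[0.085,0,0,0,0]]}}

```text
time_s: 19.18
position: [0.5999, 0.1012, 0.2479]
ee_rot: [-1.579, -0.004, 1.271]
contact_force: [0.7, -0.1, 1.6]
opening: 0.0482
```

```bash
python3 - <<'E'
from to import *
from look import *
to(.5627,-.0158,.21,1.272)
look('12',['carrier','home_point'],('scene','wrist'))
from ov import *
ov('12',[.643,-.0442,-.299,.043,0],(190,130,170,140),4,'ovs12',cam='scene')
E
```

```text
t 19.18 pos [0.5999 0.1012 0.2479] rot [-1.5795 -0.0036  1.2708] F [ 0.7 -0.1  1.6] open 0.0482
tool shift [-0.1229  0.0374  0.0013] turn -0.0012
scene carrier [([252.0, 218.7], 0.57)]
scene home_point [([251.5, 215.8], 0.71)]
wrist carrier [([156.9, 165.1], 0.88)]
wrist home_point []
```

View pics/ovs12.png

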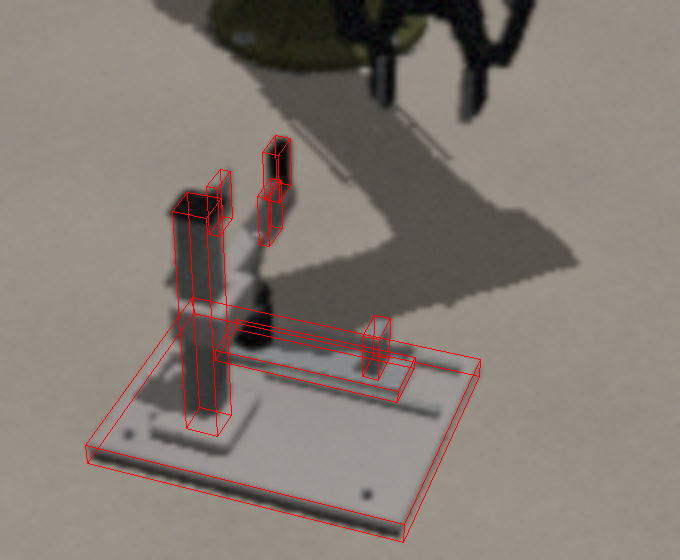

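View pics/wrist12.png

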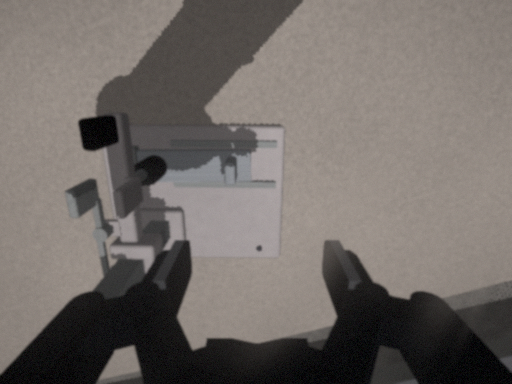

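Call:
{"name": "arm_command", "arguments": {"steps": [[0.085,-0.02,0,0,0],[0.085,-0.03,0,0,0],[0.085,-0.03,0,0,0],[0.085,-0.025,0.01,0,0],[0.085,-0.018,0.01,0.001,0],[0.085,0,0.01,0,0],[0.085,0,0,0,0]]}}

```text
time_s: 20.07
position: [0.5594, -0.0166, 0.2075]
ee_rot: [-1.567, 0.001, 1.27]
contact_force: [0.2, -0.1, 0.1]
opening: 0.085
```

```bash
python3 - <<'E'
from to import *
from look import *
to(.5627,-.0158,.136,1.272)
look('13',['pinch_point'],('wrist','scene'))
from ov import *
ov('13',[.643,-.0442,-.299,.043,0],(160,180,200,150),4,'ov13',cam='wrist')
E
```

```text
t 20.07 pos [ 0.5594 -0.0166  0.2075] rot [-1.5670e+00  1.4000e-03  1.2698e+00] F [ 0.2 -0.1  0.1] open 0.085
tool shift [ 0.0019  0.0715 -0.0031] turn -0.0022
wrist pinch_point [([258.5, 214.5], 0.72)]
scene pinch_point [([253.9, 180.3], 0.61)]
```

View pics/ov13.png

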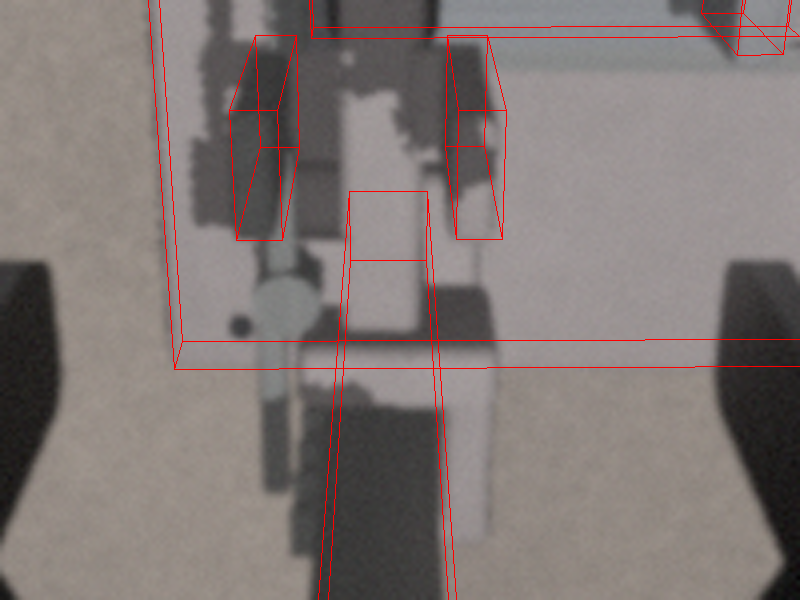

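Call:
{"name": "arm_command", "arguments": {"steps": [[0.085,-0.004,0.01,-0.003,0],[0.085,0,0.02,0,0],[0.085,0,0.02,0,0],[0.085,0,0.01,0,0],[0.085,0,0.006,0,0],[0.085,0,0.004,0,0],[0.085,0,0,0,0]]}}

```text
time_s: 20.85
position: [0.5625, -0.0202, 0.14]
ee_rot: [-1.57, 0.0, 1.272]
contact_force: [-0.3, 0.2, -0.2]
opening: 0.0852
```

```bash
python3 - <<'E'
from to import *
from look import *
to(.5627,-.0158,.136,1.272)
look('14',['pinch_point'],('wrist','scene'))
im=cv2.imread('pics/scene14.png');cv2.imwrite('pics/scene14z.png',cv2.resize(im[130:270,190:340],None,fx=4,fy=4,interpolation=cv2.INTER_CUBIC))
im=cv2.imread('pics/wrist14.png');cv2.imwrite('pics/wrist14z.png',cv2.resize(im[180:350,150:370],None,fx=3.5,fy=3.5,interpolation=cv2.INTER_CUBIC))
E
```

```text
t 20.85 pos [ 0.5625 -0.0202  0.14  ] rot [-1.5704e+00  3.0000e-04  1.2719e+00] F [-0.3  0.2 -0.2] open 0.0852
tool shift [0.0043 0.004  0.0011] turn -0.0001
wrist pinch_point [([265.7, 260.2], 0.97)]
scene pinch_point [([251.6, 180.4], 0.61), ([253.8, 202.6], 0.55)]
```

View pics/wrist14z.png

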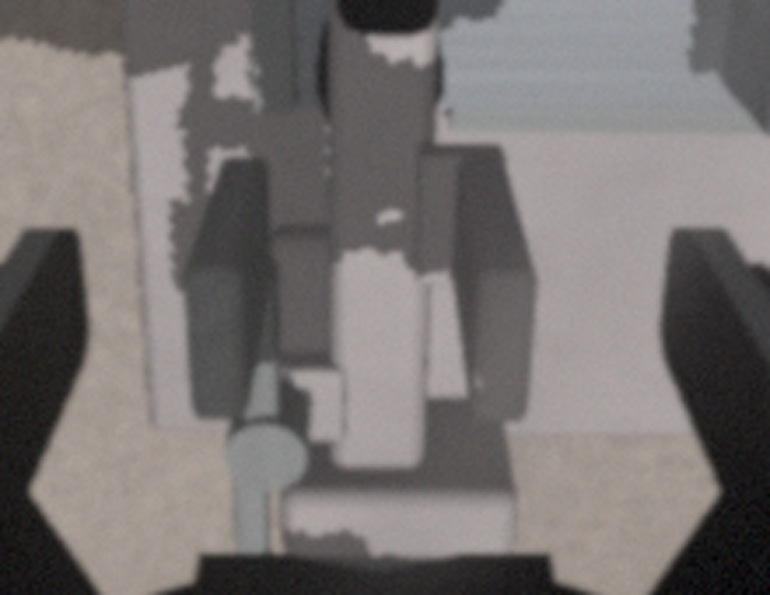

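View pics/scene14z.png

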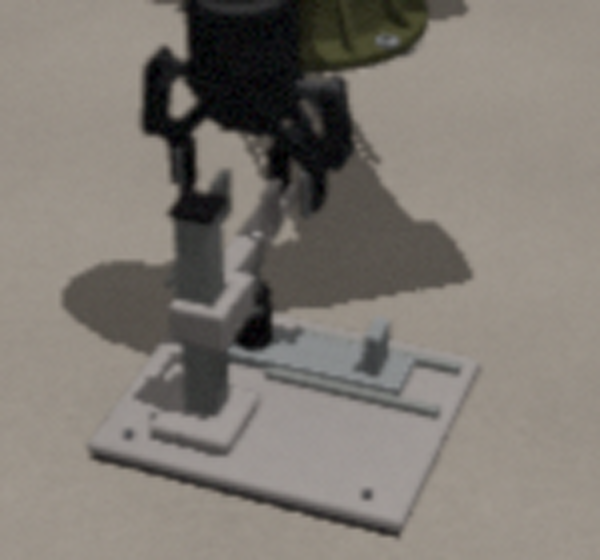

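Call:
{"name": "arm_command", "arguments": {"steps": [[0.055,-0.002,0.002,0,0],[0.055,-0.001,0.002,0,0],[0.055,0,0,0,0],[0.055,0,0,0,0],[0.055,0,0,0,0]]}}

```text
time_s: 21.47
position: [0.5616, -0.0232, 0.1363]
ee_rot: [-1.571, -0.0, 1.271]
contact_force: [-0.0, -0.1, -0.5]
opening: 0.0554
```

Call:
{"name": "arm_command", "arguments": {"steps": [[0.055,-0.001,0,0,0],[0.055,-0.001,0,0,0],[0.055,0,0,0,0]]}}

```text
time_s: 21.72
position: [0.561, -0.0252, 0.1363]
ee_rot: [-1.571, -0.0, 1.272]
contact_force: [0.1, -0.5, -0.7]
opening: 0.0549
```

Call:
{"name": "arm_command", "arguments": {"steps": [[0.055,-0.001,0,0,0],[0.055,-0.001,0,0,0],[0.055,0,0,0,0]]}}

```text
time_s: 21.97
position: [0.5607, -0.0264, 0.1363]
ee_rot: [-1.571, -0.002, 1.272]
contact_force: [0.8, 3.5, -0.4]
opening: 0.055
```

```bash
python3 - <<'E'
from to import *
from look import *
to(.5627,-.0158,.136,1.272)
look('15',['pinch_point'],('wrist',))
im=cv2.imread('pics/wrist15.png');cv2.imwrite('pics/wrist15z.png',cv2.resize(im[180:350,150:370],None,fx=3.5,fy=3.5,interpolation=cv2.INTER_CUBIC))
E
```

```text
t 21.97 pos [ 0.5607 -0.0264  0.1363] rot [-1.5711e+00 -1.5000e-03  1.2719e+00] F [ 0.8  3.5 -0.4] open 0.055
tool shift [0.0107 0.0003 0.0012] turn -0.0001
wrist pinch_point [([278.2, 266.8], 0.97), ([273.0, 157.0], 0.29)]
```

View pics/wrist15z.png

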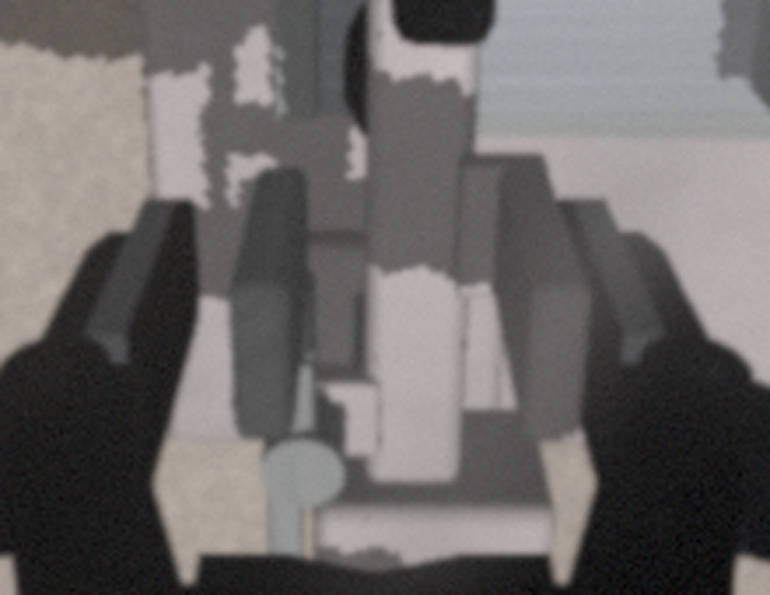

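Call:
{"name": "arm_command", "arguments": {"steps": [[0.055,-0.002,0,0,0],[0.055,-0.002,0,0,0],[0.055,0,0,0,0]]}}

```text
time_s: 22.32
position: [0.5607, -0.0266, 0.1362]
ee_rot: [-1.573, -0.008, 1.274]
contact_force: [4.7, 17.9, -0.7]
opening: 0.055
```

Call:
{"name": "arm_command", "arguments": {"steps": [[0.052,0,0,0,0],[0.049,0,0,0,0],[0.049,0,0,0,0]]}}

```text
time_s: 22.57
position: [0.5616, -0.0239, 0.1369]
ee_rot: [-1.574, -0.013, 1.276]
contact_force: [4.6, 26.8, 2.6]
opening: 0.0494
```

Call:
{"name": "arm_command", "arguments": {"steps": [[0.047,0.001,0,0,0],[0.045,0.001,0,0,0],[0.043,0.001,0,0,0],[0.043,0,0,0,0]]}}

```text
time_s: 22.9
position: [0.5625, -0.0211, 0.1365]
ee_rot: [-1.574, -0.012, 1.276]
contact_force: [5.1, 27.0, 0.7]
opening: 0.0434
```

Call:
{"name": "arm_command", "arguments": {"steps": [[0.041,0.001,0,0,0],[0.039,0.001,0,0,0],[0.037,0.001,0,0,0],[0.035,0.001,0,0,0]]}}

```text
time_s: 23.23
position: [0.5635, -0.0175, 0.1354]
ee_rot: [-1.573, -0.012, 1.275]
contact_force: [8.4, 21.8, -3.8]
opening: 0.0356
```

Call:
{"name": "arm_command", "arguments": {"steps": [[0.032,0.001,0,0,0],[0.028,0.001,0,0,0],[0.02,0.0,0,0,0],[0.0,0,0,0,0],[0.0,0,0,0,0]]}}

```text
time_s: 23.65
position: [0.5636, -0.017, 0.1353]
ee_rot: [-1.572, -0.009, 1.274]
contact_force: [6.2, 20.6, -4.2]
opening: 0.0343
```

```bash
python3 - <<'E'
from to import *
from look import *
to(.5627,-.0158,.136,1.272)
look('16',['pinch_point','foot'],('wrist','scene'))
im=cv2.imread('pics/wrist16.png');cv2.imwrite('pics/wrist16z.png',cv2.resize(im[180:350,150:370],None,fx=3.5,fy=3.5,interpolation=cv2.INTER_CUBIC))
im=cv2.imread('pics/scene16.png');cv2.imwrite('pics/scene16z.png',cv2.resize(im[130:270,190:340],None,fx=4,fy=4,interpolation=cv2.INTER_CUBIC))
E
```

```text
t 23.65 pos [ 0.5636 -0.017   0.1353] rot [-1.5723 -0.0093  1.274 ] F [ 6.2 20.6 -4.2] open 0.0343
tool shift [ 0.0008 -0.0007  0.0012] turn 0.002
wrist pinch_point [([256.3, 264.1], 0.72)]
wrist foot []
scene pinch_point [([251.7, 182.1], 0.88), ([123.8, 226.0], 0.26)]
scene foot [([253.9, 204.4], 0.51)]
```

View pics/wrist16z.png

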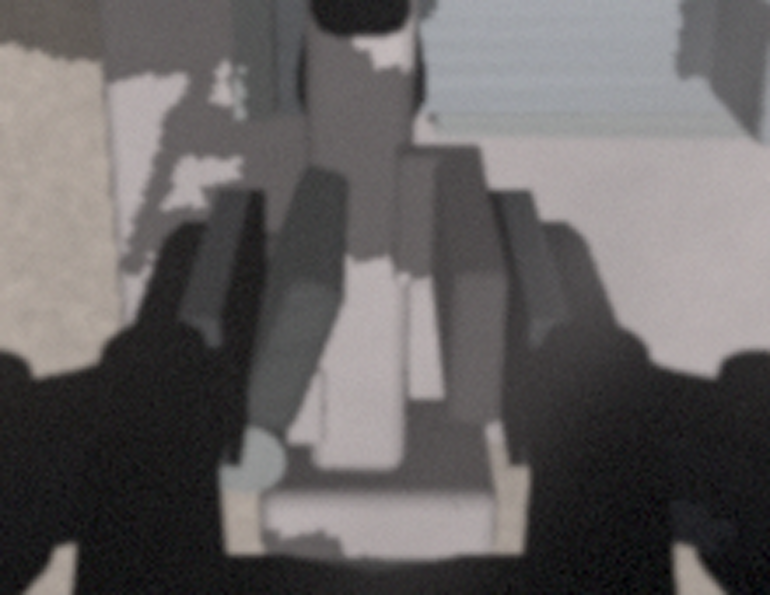

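View pics/scene16z.png

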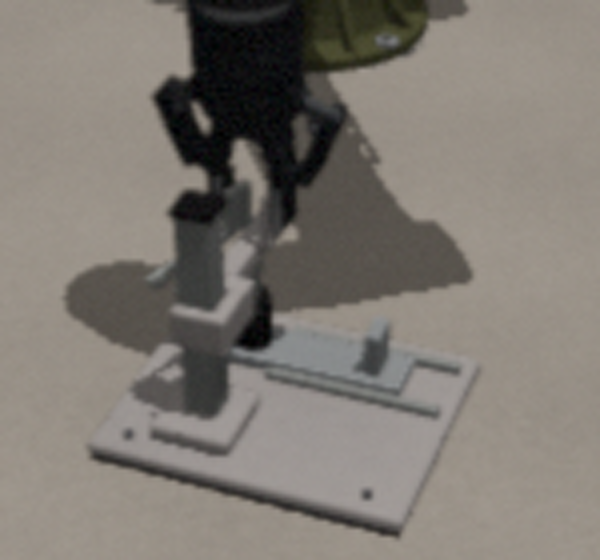

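Call:
{"name": "arm_command", "arguments": {"steps": [[0.0,0.002,0,0,0],[0.0,0.002,0,0,0],[0.0,0,0.0005,0,0],[0.0,0,0.0005,0,0],[0.0,0,0.0005,0,0],[0.0,0,0.0005,0,0],[0.0,0,0.0,0,0]]}}

```text
time_s: 24.53
position: [0.5637, -0.0167, 0.1333]
ee_rot: [-1.571, -0.003, 1.272]
contact_force: [5.4, 7.3, -4.2]
opening: 0.0337
```

Call:
{"name": "arm_command", "arguments": {"steps": [[0.0,0,0.0005,0,0],[0.0,0,0.0005,0,0],[0.0,0,0.0005,0,0],[0.0,0,0.0005,0,0],[0.0,0,0.0,0,0]]}}

```text
time_s: 24.95
position: [0.5637, -0.0167, 0.1322]
ee_rot: [-1.571, -0.003, 1.272]
contact_force: [2.8, 9.0, -1.2]
opening: 0.0336
```

Call:
{"name": "arm_command", "arguments": {"steps": [[0.0,0,0.0005,0,0],[0.0,0,0.0005,0,0],[0.0,0,0.0,0,0]]}}

```text
time_s: 25.2
position: [0.5637, -0.0167, 0.1318]
ee_rot: [-1.572, -0.003, 1.272]
contact_force: [1.3, 8.4, 2.4]
opening: 0.0336
```

```bash
python3 - <<'E'
from to import *
from look import *
to(.5627,-.0158,.136,1.272)
look('17',['pinch_point','foot','handle_grip'],('wrist','scene'))
from ov import *
ov('17',[.643,-.0442,-.299,.036,0],(200,150,110,80),7,'ovs17',cam='scene')
im=cv2.imread('pics/wrist17.png');cv2.imwrite('pics/wrist17z.png',cv2.resize(im[180:350,150:370],None,fx=3.5,fy=3.5,interpolation=cv2.INTER_CUBIC))
E
```

```text
t 25.2 pos [ 0.5637 -0.0167  0.1318] rot [-1.5718 -0.0033  1.2721] F [1.3 8.4 2.4] open 0.0336
tool shift [ 0.0006 -0.0042  0.0012] turn 0.0001
wrist pinch_point []
wrist foot []
wrist handle_grip [([252.8, 159.6], 0.64)]
scene pinch_point [([253.5, 181.4], 0.63)]
scene foot [([252.9, 204.2], 0.44)]
scene handle_grip [([257.5, 174.4], 0.81)]
```

View pics/ovs17.png

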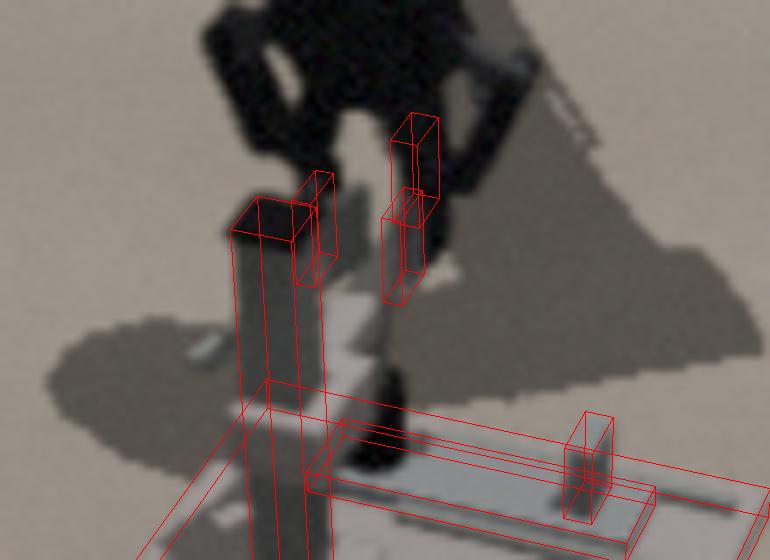

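View pics/wrist17z.png

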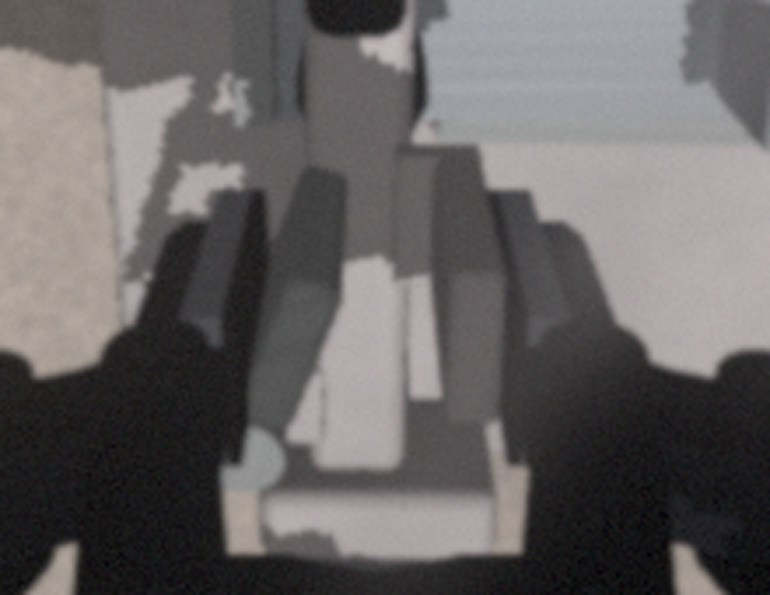

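```bash
python3 - <<'E'
import cv2,numpy as np
g=lambda t:cv2.cvtColor(cv2.imread(f'pics/scene{t}.png'),cv2.COLOR_BGR2GRAY).astype(np.float32)
# sleeve patch around orig cols 231-252, rows 203-216 in scene14; track vertical profile
T=cv2.resize(g(14)[200:218,232:246],None,fx=8,fy=8,interpolation=cv2.INTER_CUBIC)
for t in [8,9,12,13,14,16,17]:
    S=cv2.resize(g(t)[190:235,228:250],None,fx=8,fy=8,interpolation=cv2.INTER_CUBIC)
    r=cv2.matchTemplate(S,T,cv2.TM_CCOEFF_NORMED);_,m,_,l=cv2.minMaxLoc(r);print(t,m,np.array(l)/8+[228-232,190-200])
E
python3 - <<'E'
import sys;sys.path.insert(0,'.')
from h import *
c,W=cam('scene')
for h in(.043,.036): print(h,proj(c,W,np.array([.63,-.04,.07+h])))
E
```

```text
8 0.9571675658226013 [0.375 0.   ]
9 0.9284813404083252 [0.5 0. ]
12 0.9284742474555969 [0.5 0. ]
13 0.9776473641395569 [0.125 0.   ]
14 0.9988988637924194 [0. 0.]
16 0.9678529500961304 [0.125 1.125]
17 0.934546172618866 [0.125 2.25 ]
0.043 [[242.09032978 204.14436914]]
0.036 [[242.19803254 206.2314872 ]]
```

Call:
{"name": "arm_command", "arguments": {"steps": [[0.04,0,0,0,0],[0.05,0,0,0,0],[0.06,0,0,0,0],[0.085,-0.002,0,0,0],[0.085,-0.002,0,0,0],[0.085,0,0,0,0],[0.085,0,0,0,0]]}}

```text
time_s: 26.18
position: [0.562, -0.0223, 0.1314]
ee_rot: [-1.571, -0.0, 1.271]
contact_force: [0.4, -0.3, -0.7]
opening: 0.085
```

Call:
{"name": "arm_command", "arguments": {"steps": [[0.085,0,-0.02,0,0],[0.085,0,-0.03,0,0],[0.085,0,-0.03,0,0],[0.085,0,-0.03,0,0],[0.085,0,-0.01,0,0],[0.085,0,0,0,0]]}}

```text
time_s: 26.68
position: [0.5631, -0.0222, 0.2554]
ee_rot: [-1.577, -0.003, 1.272]
contact_force: [0.1, 0.0, 0.2]
opening: 0.085
```

```bash
python3 - <<'E'
from to import *
from look import *
to(.5627,-.0158,.136,1.272)
look('18',['pinch_point','foot','handle_grip','carrier','home_point'],('wrist','scene'))
from ov import *
ov('18',[.643,-.0442,-.299,.0355,0],(200,140,110,80),7,'ovs18',cam='scene')
ov('18',[.643,-.0442,-.299,.0355,0],(150,140,220,170),3.5,'ov18',cam='wrist')
g=lambda t:cv2.cvtColor(cv2.imread(f'pics/scene{t}.png'),cv2.COLOR_BGR2GRAY).astype(np.float32)
T=cv2.resize(g(14)[200:218,232:246],None,fx=8,fy=8,interpolation=cv2.INTER_CUBIC)
S=cv2.resize(g(18)[190:235,228:250],None,fx=8,fy=8,interpolation=cv2.INTER_CUBIC)
_,m,_,l=cv2.minMaxLoc(cv2.matchTemplate(S,T,cv2.TM_CCOEFF_NORMED));print(m,np.array(l)/8-[4,10])
E
```

```text
t 26.68 pos [ 0.5631 -0.0222  0.2554] rot [-1.5766 -0.0027  1.2716] F [0.1 0.  0.2] open 0.085
tool shift [0.0057 0.1194 0.0029] turn -0.0004
wrist pinch_point [([263.6, 185.7], 0.7)]
wrist foot [([255.4, 161.6], 0.45)]
wrist handle_grip [([257.6, 127.6], 0.83)]
wrist carrier [([257.5, 156.3], 0.7)]
wrist home_point [([259.7, 156.4], 0.9)]
scene pinch_point [([253.0, 182.2], 0.55)]
scene foot [([252.3, 205.9], 0.5)]
scene handle_grip [([260.5, 172.4], 0.91), ([375.7, 198.2], 0.26)]
scene carrier [([253.0, 215.6], 0.91)]
scene home_point [([253.8, 215.5], 0.56)]
0.925351619720459 [0.25 2.25]
```

View pics/ovs18.png

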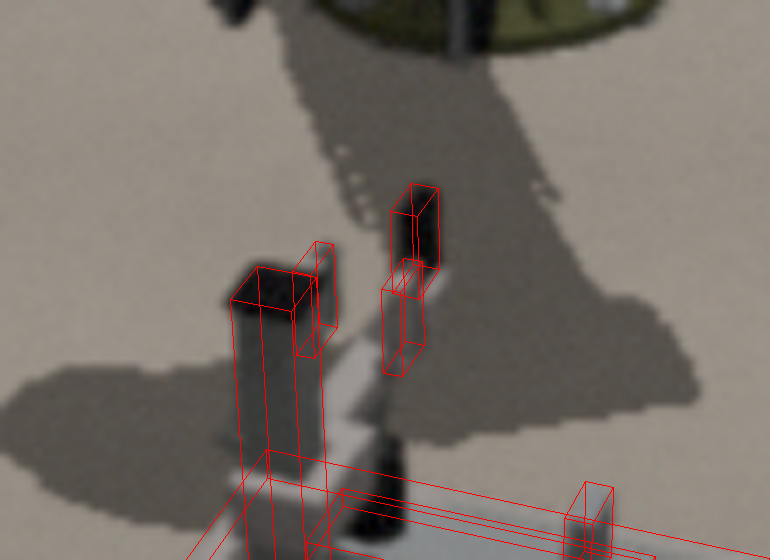

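View pics/ov18.png

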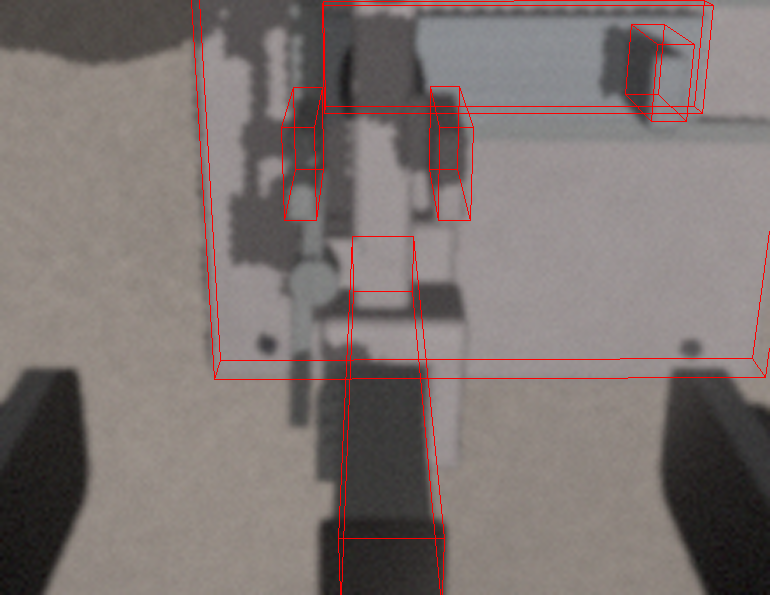

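```bash
python3 -c "
from h import *
s=robot.observe();print(s['time_s'],s['contact_force'],s['qd'].round(3));print(robot.close_job())"
```

```text
27.2833 [-1.11470396 -0.37703259 -0.14000602] [ 0.001 -0.001  0.001 -0.001 -0.001  0.   ]
the job is handed in; nothing more can be done
None
```

I handed the job in at 27.3 s of the 51 s allowed. From my checks the specimen is clamped, but I could not measure the final foot force directly.

**What I did**
1. I lifted the head by its handle until the pawl held it at about 0.043 and let go. The scene picture matched 0.043.
2. I pushed the carrier in with closed fingers. At the stop the push force rose to about 12 N with no further movement, and the picture showed it at home.
3. I pressed on the fixed lug first, then closed on the pawl's tail. I lowered the head until the force changed from about −4 N (carrying it) to +2.4 N, then let go and backed off. That puts the foot at roughly 6–7 N, under the 15 N limit.

**Last checks**
- **Pawl:** shut, with the tail straight in the wrist picture.
- **Head:** the scene picture put it about 7.5 mm below the hanging position, where contact is expected at 7 mm. It did not move when I let go.
- **Carrier:** still at home in the last pictures.
- **Robot:** clear of everything, with tool forces close to zero.

**Disagreements and limits**
- The wrist camera showed the stand about 2–3% smaller than its stated size, so I relied on the scene camera and touch.
- The head slipped about 2–3 mm in the fingers as the pawl came free, before the foot reached the specimen.
- That the foot rests with more than 1.5 N is inferred from the head's 5 N weight and its unchanged height.

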